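Close up the burr pots and stow them with the draw plate

TASK

Put the setting kit away: press the raised cap of every burr pot fully home and stand all the pots upright in a row in the rack's trough, and slide the draw plate flat into the slot under the rack until it meets the stop. Last of all, when everything is in, swing the keeper bar fully shut over the pots so that it stays shut, and leave the other tools on the bench where they are.

Things in the scene. Friction and masses are not known exactly. Their poses are not given: they have to be found in the camera images.
- rack: bare aluminium rack fixed to the bench, 66 mm wide (x), about 230 mm long (y); origin on the bench under the trough's middle, z up. On its deck a straight trough along y: floor at z = 17 mm, inside 44 mm wide and 192 mm long, lips 10 mm high all round, four dark round marks. Catch post at y = 102 mm, 14 mm wide, 8 mm thick, up to z = 77 mm; hinge post at y = -112 mm, 16 mm thick, up to z = 98 mm
- bay1 (a point): centre of round mark 1 on the trough floor, 17 mm above the bench, -75 mm along the rack's y
- bay2 (a point): centre of round mark 2 on the trough floor, 17 mm above the bench, -25 mm along the rack's y
- bay3 (a point): centre of round mark 3 on the trough floor, 17 mm above the bench, 25 mm along the rack's y
- bay4 (a point): centre of round mark 4 on the trough floor, 17 mm above the bench, 75 mm along the rack's y
- slot_mouth (a point): middle of the mouth of the plate slot, on the bench, at the rack's +y end (105 mm along its y). The slot runs under the deck along the rack's y: 53 mm wide, from the bench up to 12 mm, slightly flared at the mouth, with a solid stop 90 mm inside; the plate goes in along the rack's -y
- keeper (a joint): angle of the steel keeper bar on its upright hinge, rad: 0 shut along the trough, up to 1.5 open, swung out on the rack's +x side. It turns with slight friction (0.5 N at the knob) and stays where it is left. A spring ball catch at its free end holds it shut: about 9 N at the knob takes it over the catch, between 0.06 and 0.02 rad
- keeper_knob (a point): top centre of the knob that stands on the bar, 110 mm from the hinge axis: round, 16 mm thick, 30 mm tall, top at 125 mm above the bench
- keeper_hinge (a point): on the hinge axis at the bar's underside, 79 mm above the bench; when shut the bar runs from here along the rack's +y. Bar: 10 mm thick, 219 mm long, heights 79 to 95 mm; it passes 4 mm over pots in the trough whose caps are home and strikes a raised cap
- pot1: loose aluminium burr pot, round, 38 mm across, body 44 mm tall, 130 g with its cap; origin at the centre of its underside, z up. 58 mm tall with the cap home, 68 mm with the cap raised. May be absent
- pot2: loose aluminium burr pot, round, 38 mm across, body 44 mm tall, 130 g with its cap; origin at the centre of its underside, z up. 58 mm tall with the cap home, 68 mm with the cap raised. May be absent
- pot3: loose aluminium burr pot, round, 38 mm across, body 44 mm tall, 130 g with its cap; origin at the centre of its underside, z up. 58 mm tall with the cap home, 68 mm with the cap raised. May be absent
- pot4: loose aluminium burr pot, round, 38 mm across, body 44 mm tall, 130 g with its cap; origin at the centre of its underside, z up. 58 mm tall with the cap home, 68 mm with the cap raised. May be absent
- cap1 (a joint): height of the brass snap cap of pot1 above its home position, m: 0 fully home, 0.008 to 0.010 raised. The cap is 31 mm across and 14 mm tall, on the pot's axis, and cannot come off. Spring ball detent: a push of about 5 N on top takes it past its middle (0.0045), then it snaps home and stays
- cap2 (a joint): height of the brass snap cap of pot2 above its home position, m: 0 fully home, 0.008 to 0.010 raised. The cap is 31 mm across and 14 mm tall, on the pot's axis, and cannot come off. Spring ball detent: a push of about 5 N on top takes it past its middle (0.0045), then it snaps home and stays
- cap3 (a joint): height of the brass snap cap of pot3 above its home position, m: 0 fully home, 0.008 to 0.010 raised. The cap is 31 mm across and 14 mm tall, on the pot's axis, and cannot come off. Spring ball detent: a push of about 5 N on top takes it past its middle (0.0045), then it snaps home and stays
- cap4 (a joint): height of the brass snap cap of pot4 above its home position, m: 0 fully home, 0.008 to 0.010 raised. The cap is 31 mm across and 14 mm tall, on the pot's axis, and cannot come off. Spring ball detent: a push of about 5 N on top takes it past its middle (0.0045), then it snaps home and stays
- plate: loose steel draw plate (a flat slab with rows of small dark dots), 50 mm wide (its x), 140 mm long (its y), 8 mm thick, 400 g, lying flat on the bench; origin at the centre of its underside. Either end may go in first. Home against the stop it is 90 mm in and 50 mm stick out, its origin 85 mm along the rack's y
- handpiece: bystander: loose steel and black motor handpiece, about 22 x 110 x 22 mm, lying on the bench; origin under its middle
- bench_block: bystander: loose flat steel block, 64 x 64 x 20 mm; origin at the centre of its underside
- ring_clamp: bystander: loose wooden ring clamp, 30 x 120 x 22 mm; origin at the centre of its underside
Mind the look-alikes: they are no part of the job. What is shaped like the pot3 but blue or red is not meant. Leave any green look-alike of the rack alone.

How it is judged:
By the outcome, as a careful person would: the job done as asked, in the order asked, and still so for the second after the job is handed in, with the robot touching nothing.
Of pot1, pot2, pot3, pot4 only 3 to 4 are there at a start; the rules pass over those that are not, and their reading is None.
At some moment in a run one of pot1, pot2, pot3, pot4, plate may be knocked a few centimetres aside while the robot is not near it.
It also fails if it takes over 210 s, if anything falls off the work surface, if the arm or the gripper's body presses on something with over 40 N, if the wrist force passes 120 N, or if a joint passes its speed limit or range.

ROBOT

A 6-joint arm with a two-finger parallel gripper is mounted at the origin on the work surface. World frame = base frame: x ahead of the robot, y to its left, z up, the work surface at z = 0. Lengths are in m, angles in rad, forces in N, time in s.
With the tool pointing down it reaches from about 0.425 to 0.95 m from the base axis. Payload 3.5 kg.
Tool frame: the origin (TCP) lies between the finger pads; the fingertips stand 25 mm ahead of it and the grasp point (between the pads) lies 6 mm ahead of it; y points along the fingers, x is the direction in which the jaws open and shut, and the axes are right-handed (so a half turn about y gives the same grasp; the last joint's range is limited). The gripper opens to 85 mm and grips with 20 to 120 N. Pads are 22 mm wide; open, the fingers measure 114 mm over their backs; the gripper's body (76 mm by 85 mm) begins 54 mm behind the grasp point. The pads swing forward as they close: fully open they stand 13 mm farther back than shut.
Start: joints at [-1.496, 0.286, 1.577, -0, 1.279, -0.15], TCP at [0.15, -0.658, 0.256] pointing down, gripper open.
Joint ranges: [-2.77, 2.77], [-0.9, 2.22], [0.21, 2.48], [-1.53, 4.67], [0.24, 2.81], [-2.84, 2.84]. Speed limits (rad/s): [2.79, 2.79, 3.14, 3.14, 3.14, 3.14].

INTERFACE

Orientations are given as a rotation vector (axis times angle).
In Python, from plant import bot gives the robot as it stands.
- The arm moves only by the tool jog_arm, never from a script. Its argument "moves" is a list of rows, each a list of 5 numbers: the finger opening in mm, from 0 to 85.4, then the shift along the world's x, y, z in mm, then the turn about the world's z in rad. A call has 1 to 10 rows; each row is the pose to reach, as a shift and turn from the pose commanded when the call began; what a row does not reach only later rows make up. A row lasts 1/12 s, in which the tool goes at most 41.7 mm and 7.16 degrees, less where a joint would pass 70% of its speed; a pose out of reach is approached as far as the arm can. A call with a gripper value outside its range is refused whole. The fingers move at their own pace and stop on an object; "force" is the grip in N (left out, the last holds). Time passes only in rows, so rows that repeat a pose let the fingers close. It gives the time, the measured TCP pose, the force and the opening at its end, in the units of the state.
- bot.get_state(): the state, without advancing time (a new reading comes with each control period).
- bot.grab_frame(name): name is "scene" or "top" or "wrist"; returns (picture, depth): 384x512x3 uint8, red, green, blue; 384x512 float32, m along the optical axis (not along the pixel's ray), 0 where there is no reading.
- bot.calibration(name): a dict with "vfov" (degrees; the focal length in pixels is half the picture's height over the tangent of half this angle, whatever the lens; pixels are square), "cx", "cy" (the principal point, pixels), "distortion" ([k1, k2, p1, p2, k3] as OpenCV has them; the pictures are not rectified), "R" (3x3) and "t" (3): a world point X has camera coordinates R X + t; the wrist camera has in their place "T_tool_cam" (4x4, takes a point from camera to tool coordinates, whose origin is the TCP and whose axes are the tool frame's). Camera axes: x right, y down, z forward; pixel columns grow to the right and rows downward; lengths in m; the calibration is good to about 2 mm. A picture is of the moment at which its call begins: read the wrist's pose just before it. calibration takes no time and is no camera call.
- bot.hand_in(): hands the job in, once; it reports no verdict.
The state is a dict: "t": time; "joint_positions": joint angles; "dq": joint speeds; "effort": joint torques, N m; "position": TCP position; "ee_rot": TCP orientation; "wrist_force": force on the tool from outside, world axes, zero at the start; "wrist_torque": the same for the moment, N m; "opening": opening from 0.0 (shut) to 1.0 (fully open).
Only numpy, scipy, OpenCV 4.12 (cv2) and the standard library are available. Lean on these libraries where they do the work, as an engineer would, in place of code of your own. Each camera call takes 0.05 s, during which the arm holds its last target.

## Working session

There is one attempt and no reset: what is moved stays moved. The work goes in short steps, Python scripts to look and compute and a tool call to move; the robot and the scene stay as the last step left them, time stands still between calls to the robot, and variables do not carry over. Pictures are saved under pics/ and viewed, and the job is handed in when it is done.

Besides the shell and the picture viewer there is one more tool, called after ">>>" as name(argument=value, ...), one argument or row to a line, values as JSON. jog_arm: Moves the arm, as the interface text tells. Its arguments: {"type":"object","properties":{"moves":{"type":"array"},"force":{"type":"number"}},"required":["moves"]}

```bash
ls; mkdir -p pics; cat > h.py <<'E'
import numpy as np, cv2
from plant import bot
from scipy.spatial.transform import Rotation as Ro
def K(c,h=384):
    f=h/2/np.tan(np.radians(c['vfov'])/2); return np.array([[f,0,c['cx']],[0,f,c['cy']],[0,0,1]])
def grab(n,fn=None):
    s=bot.get_state(); im,d=bot.grab_frame(n)
    if fn: cv2.imwrite('pics/'+fn+'.png',im[:,:,::-1])
    np.savez('/tmp/%s.npz'%n,im=im,d=d,p=s['position'],r=s['ee_rot'])
    return im,d,s
def cam2w(n,s=None):
    c=bot.calibration(n)
    if n=='wrist':
        T=np.eye(4); T[:3,:3]=Ro.from_rotvec(s['ee_rot']).as_matrix(); T[:3,3]=s['position']
        return T@np.array(c['T_tool_cam'])
    T=np.eye(4); R=np.array(c['R']); T[:3,:3]=R.T; T[:3,3]=-R.T@np.array(c['t']); return T
def cloud(n,d,s=None):
    c=bot.calibration(n); h,w=d.shape
    v,u=np.mgrid[:h,:w].astype(np.float64)
    p=cv2.undistortPoints(np.stack([u.ravel(),v.ravel()],1)[:,None],K(c),np.array(c['distortion'],float))[:,0].reshape(h,w,2)
    P=np.dstack([p*d[...,None],d]); T=cam2w(n,s)
    return P@T[:3,:3].T+T[:3,3]
def proj(n,X,s=None):
    c=bot.calibration(n); T=np.linalg.inv(cam2w(n,s)); 
    return cv2.projectPoints(np.atleast_2d(np.asarray(X,float)),cv2.Rodrigues(T[:3,:3])[0],T[:3,3],K(c),np.array(c['distortion'],float))[0][:,0]
E
python3 - <<'E'
from h import *
for n in ('scene','top','wrist'):
    im,d,s=grab(n,n+'0'); c=bot.calibration(n); print(n,c['vfov'],c['distortion'])
    T=cam2w(n,s); print(T.round(3))
print(bot.get_state())
E
```

```text
pics
scene 47.982463497540685 [-0.03053841  0.          0.          0.          0.        ]
[[-0.847  0.35  -0.4    1.015]
 [ 0.531  0.543 -0.65   0.875]
 [-0.01  -0.763 -0.646  0.926]
 [ 0.     0.     0.     1.   ]]
top 43.995346572856434 [0.06531439 0.         0.         0.         0.        ]
[[-0.008 -0.996  0.084  0.413]
 [-1.     0.009  0.01   0.061]
 [-0.011 -0.084 -0.996  1.515]
 [ 0.     0.     0.     1.   ]]
wrist 58.83615393242711 [-0.10298414  0.          0.          0.          0.        ]
[[ 0.223 -0.926 -0.303  0.229]
 [-0.975 -0.213 -0.067 -0.641]
 [-0.002  0.311 -0.951  0.374]
 [ 0.     0.     0.     1.   ]]
{'t': 0.15, 'joint_positions': array([-1.49598189e+00,  2.87013391e-01,  1.57782077e+00, -1.42763469e-05,
        1.27862535e+00, -1.50035047e-01]), 'dq': array([ 1.50581493e-03, -9.80782577e-04, -5.84523755e-03,  1.01113590e-03,
       -1.22619014e-03, -6.22152677e-06]), 'effort': array([ 3.79630037e-04, -4.06608117e+01, -2.93140447e+01, -1.48716285e-04,
        3.94297123e-03,  1.28827313e-05]), 'position': array([ 0.15046554, -0.65754141,  0.25524155]), 'ee_rot': array([-1.30579933,  1.04283004, -1.04069154]), 'wrist_force': array([ 0.13589626,  1.00390888, -0.56280628]), 'wrist_torque': array([-0.00314345, -0.00466561, -0.05289343]), 'opening': 0.9986561795856856}
```

View pics/top0.png

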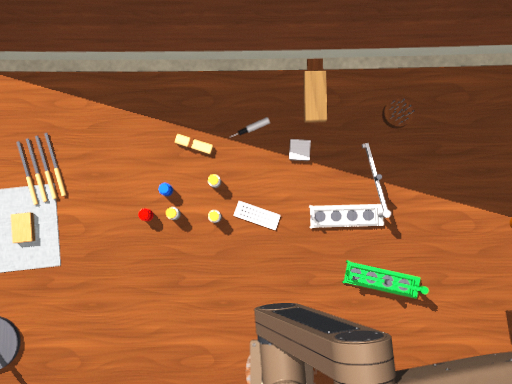

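View pics/scene0.png

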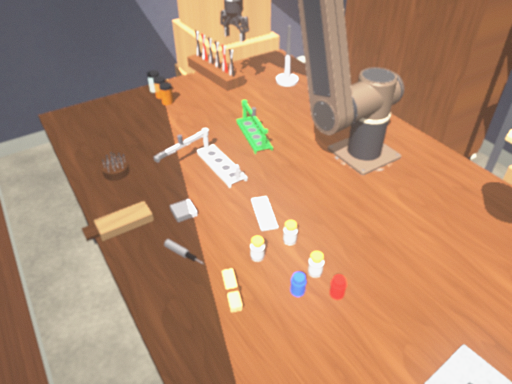

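View pics/wrist0.png

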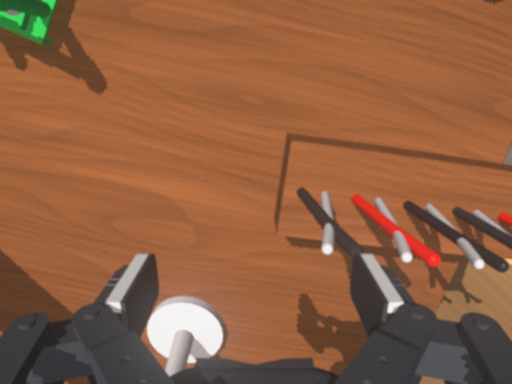

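Top view: three aluminium pots with yellow caps at (214,181), (173,214) and (214,216). The blue (165,189) and red (145,215) ones are look-alikes. The plate is at (257,215). The bare rack is at (346,216) with its keeper open, hinge at (387,213). The green rack at (384,280) is a look-alike. I'll confirm with an enlarged crop and measure.

```bash
python3 - <<'E'
from h import *
z=np.load('/tmp/top.npz'); im,d=z['im'],z['d']
a=im[130:300,130:440]; cv2.imwrite('pics/crop0.png',cv2.resize(a,None,fx=2.5,fy=2.5,interpolation=cv2.INTER_CUBIC)[:,:,::-1])
P=cloud('top',d); np.save('/tmp/Ptop.npy',P)
for n,(u,v) in dict(p1=(214,181),p2=(173,214),p3=(214,216),blue=(165,189),plate=(257,215),rack=(346,216),hinge=(387,213),bench=(290,260),bench2=(200,250)).items(): print(n,P[v,u].round(4))
z=np.load('/tmp/scene.npz'); Q=cloud('scene',z['d'])
for n,(u,v) in dict(p=(291,225),p2=(316,256),p3=(257,240),plate=(264,212),b=(330,220)).items(): print(n,Q[v,u].round(4))
E
```

```text
p1 [0.5829 0.2009 0.0682]
p2 [0.4832 0.3268 0.063 ]
p3 [0.4757 0.2012 0.0672]
blue [0.5608 0.353  0.0571]
plate [0.4801 0.0704 0.0085]
rack [ 0.4745 -0.2099  0.0116]
hinge [ 0.479  -0.3153  0.097 ]
bench [ 0.3374 -0.0327 -0.0034]
bench2 [ 0.3713  0.2521 -0.0008]
p [0.4788 0.2104 0.0657]
p2 [0.4909 0.3366 0.0661]
p3 [0.5893 0.2072 0.0663]
plate [0.4801 0.0766 0.009 ]
b [ 0.3252  0.206  -0.0005]
```

View pics/crop0.png

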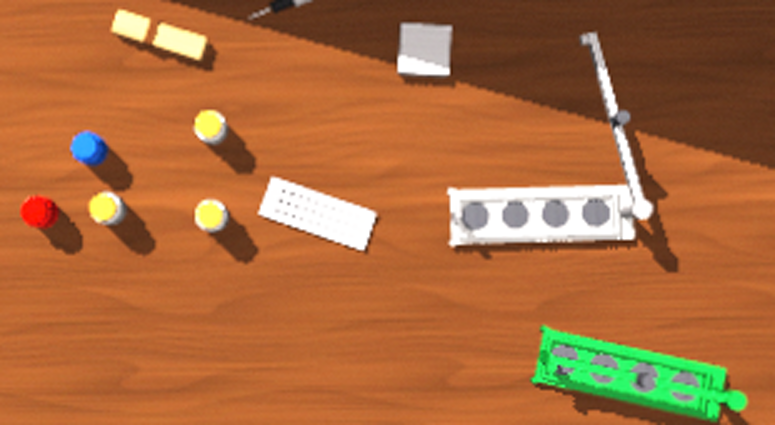

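```bash
python3 - <<'E'
from h import *
s=bot.get_state(); print(Ro.from_rotvec(s['ee_rot']).as_matrix().round(3)); print(np.array(bot.calibration('wrist')['T_tool_cam']).round(3))
P=np.load('/tmp/Ptop.npy')
z=np.load('/tmp/top.npz'); im=z['im'].astype(int)
# plate & rack: bright pixels
V=np.abs(P[...,0]-.48)<.09
for n,ys,zs in (('plate',(.0,.14),(.003,.02)),('rack',(-.33,-.08),(.012,.045))):
    m=V&(P[...,1]>ys[0])&(P[...,1]<ys[1])&(P[...,2]>zs[0])&(P[...,2]<zs[1])&(im.min(2)>120)
    pts=P[m][:,:2].astype(np.float32); r=cv2.minAreaRect(pts*1000); print(n,m.sum(),r,P[m][:,2].mean())
yel=(im[...,0]>150)&(im[...,1]>130)&(im[...,2]<110)&(P[...,2]>.05)
n,l,st,c=cv2.connectedComponentsWithStats(yel.astype(np.uint8))
for i in range(1,n):
    if st[i,4]>10: print(c[i],st[i,4],np.median(P[l==i],0).round(4))
E
```

```text
[[ 0.223 -0.     0.975]
 [-0.975  0.002  0.223]
 [-0.002 -1.     0.   ]]
[[ 1.     0.001  0.     0.002]
 [ 0.    -0.311  0.95  -0.119]
 [ 0.001 -0.95  -0.311  0.08 ]
 [ 0.     0.     0.     1.   ]]
plate 651 ((480.6516418457031, 71.71461486816406), (142.73861694335938, 52.88064956665039), 69.70781707763672) 0.008577903589861612
rack 1384 ((475.07781982421875, -210.0947265625), (66.9251708984375, 224.5875244140625), 0.804135262966156) 0.01895094191041335
[212.84126984 179.28571429] 63 [0.5886 0.2043 0.0666]
[170.60810811 212.48648649] 74 [0.4876 0.3327 0.0662]
[213.57894737 215.50877193] 57 [0.4761 0.2016 0.0665]
[374.18644068 351.08474576] 59 [ 0.2271 -0.1216  0.7176]
[266.28947368 363.61842105] 76 [0.0955 0.0491 0.2771]
[340.23880597 353.14925373] 67 [ 0.2195 -0.069   0.7026]
[289.4 368.9] 30 [ 0.0866 -0.0077  0.2945]
[343.41428571 373.25714286] 70 [ 0.189  -0.0729  0.7035]
[376.98039216 373.8627451 ] 51 [ 0.1924 -0.1243  0.7177]
[502.16666667 372.        ] 12 [ 0.1707 -0.3683  0.6174]
[487.81818182 373.54545455] 11 [ 0.1695 -0.3397  0.6286]
[450.72093023 380.72093023] 43 [ 0.1639 -0.2643  0.6537]
[467.   377.25] 12 [ 0.1674 -0.2964  0.6432]
```

The crop confirms the three yellow-capped pots and the bare rack. I'm moving over the plate for a wrist view.

>>> jog_arm(
  moves=[
    [85,350,208,50,0.8],
    [85,350,208,50,0.8],
    [85,350,208,50,0.8],
    [85,350,208,50,0.8],
    [85,350,208,50,1.0],
    [85,350,208,50,1.0],
    [85,350,208,50,1.0],
    [85,350,208,50,1.0],
    [85,350,300,50,1.34],
    [85,350,400,50,1.34],
  ],
)

```text
t: 0.98
position: [0.4655, -0.4101, 0.3008]
ee_rot: [-1.57, 0.069, -0.07]
wrist_force: [0.7, -0.6, -0.2]
opening: 0.999
```

>>> jog_arm(
  moves=[
    [85,-10,308,-50,0],
    [85,-10,308,-50,0],
    [85,-10,308,-50,0],
    [85,-10,308,-50,0],
    [85,-10,308,-50,0],
    [85,-10,308,-50,0],
    [85,-10,308,-50,0],
    [85,-10,308,-50,0],
    [85,-10,308,-50,0],
    [85,-10,308,-50,0],
  ],
)

```text
t: 1.82
position: [0.4531, -0.1025, 0.2508]
ee_rot: [-1.57, 0.074, -0.073]
wrist_force: [-0.3, -0.7, 0.7]
opening: 0.993
```

```bash
python3 - <<'E'
from h import *
im,d,s=grab('wrist','w1'); print(s['t'],s['position'],s['joint_positions'].round(2),Ro.from_rotvec(s['ee_rot']).as_matrix()[:,0],s['wrist_force'])
im,d,s=grab('top','t1')
E
```

```text
1.8167 [ 0.45311987 -0.10247744  0.25077313] [-0.44 -0.19  2.08 -0.    1.25 -0.35] [ 9.95641392e-01 -9.32638970e-02 -2.51216666e-04] [-0.28509253 -0.71706027  0.68075232]
```

View pics/w1.png

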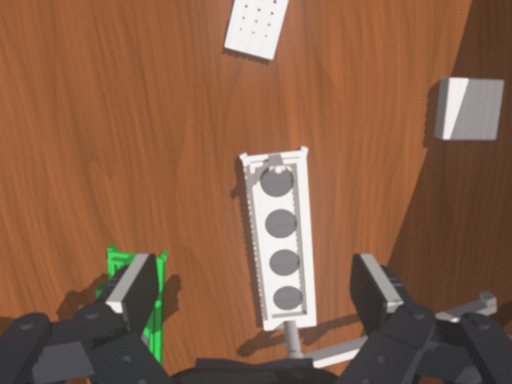

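Wrist view: the rack's four marks are at (277,182), (281,223), (285,262) and (288,298). The plate is at the top (258,25), and the keeper is lower right. I'll compute the rack pose from the marks.

```bash
cat >> h.py <<'E'
def ray(n,uv,zp,s=None):
    c=bot.calibration(n); T=cam2w(n,s)
    p=cv2.undistortPoints(np.array(uv,float).reshape(-1,1,2),K(c),np.array(c['distortion'],float))[:,0]
    D=np.c_[p,np.ones(len(p))]@T[:3,:3].T; o=T[:3,3]
    return o+D*((zp-o[2])/D[:,2])[:,None]
def ld(n):
    z=np.load('/tmp/%s.npz'%n); return z['im'],z['d'],dict(position=z['p'],ee_rot=z['r'])
E
python3 - <<'E'
from h import *
im,d,s=ld('wrist'); P=cloud('wrist',d,s); g=cv2.cvtColor(im,cv2.COLOR_RGB2GRAY).astype(int)
sat=im.max(2).astype(int)-im.min(2)
c=[]
for (u,v) in ((277,182),(281,223),(285,262),(288,298)):
    m=np.zeros(g.shape,np.uint8); m[v-20:v+21,u-22:u+23]=((g<150)&(sat<25))[v-20:v+21,u-22:u+23]
    m=cv2.morphologyEx(m,cv2.MORPH_OPEN,np.ones((5,5)))
    n,l,st,ce=cv2.connectedComponentsWithStats(m); i=1+np.argmax(st[1:,4]); c.append(ce[i]); print(ce[i],st[i],P[v,u].round(4))
print(ray('wrist',c,.017,s).round(4))
# outline deck at z
m=(sat<40)&(P[...,2]>.018)&(P[...,2]<.04)&(P[...,1]<-.08)&(np.abs(P[...,0]-.475)<.06)
print(cv2.minAreaRect(P[m][:,:2].astype(np.float32)*1000),np.median(P[m][:,2]))
for y in (-.28,-.25,-.2,-.15): 
    q=P[m&(abs(P[...,1]-y)<.005)]; print(y,q[:,0].min().round(4),q[:,0].max().round(4))
E
```

```text
[276.32907801 181.99716312] [260 169  34  27 705] [ 0.476  -0.1315  0.0186]
[280.84360902 223.18796992] [266 210  31  27 665] [ 0.477  -0.18    0.0184]
[284.4595525  262.14457831] [270 250  30  25 581] [ 0.4784 -0.2295  0.0195]
[287.89151874 297.56410256] [274 287  29  22 507] [ 0.4791 -0.2805  0.019 ]
[[ 0.4753 -0.132   0.017 ]
 [ 0.4769 -0.1808  0.017 ]
 [ 0.4779 -0.2311  0.017 ]
 [ 0.4791 -0.2813  0.017 ]]
((476.36370849609375, -212.70074462890625), (66.73356628417969, 227.16964721679688), 1.2225054502487183) 0.01922055222771496
-0.28 0.4445 0.5112
-0.25 0.4438 0.5095
-0.2 0.4434 0.509
-0.15 0.4422 0.5077
```

>>> jog_arm(
  moves=[
    [85,27,150,0,-0.12],
    [85,27,150,0,-0.26],
    [85,27,150,0,-0.26],
    [85,27,150,0,-0.26],
    [85,27,150,0,-0.26],
    [85,27,150,0,-0.26],
  ],
)

```text
t: 2.42
position: [0.4811, 0.047, 0.2512]
ee_rot: [-1.553, 0.277, -0.278]
wrist_force: [-0.7, -0.4, -0.5]
opening: 0.998
```

```bash
cat > pl.py <<'E'
from h import *
im,d,s=grab('wrist','w2'); print(s['t'],s['position'],Ro.from_rotvec(s['ee_rot']).as_matrix()[:,0].round(4))
P=cloud('wrist',d,s); sat=im.max(2).astype(int)-im.min(2)
m=((sat<60)&(im.min(2)>110)&(P[...,2]>.003)&(P[...,2]<.02)&(P[...,1]>-.06)).astype(np.uint8)
n,l,st,c=cv2.connectedComponentsWithStats(m); i=1+np.argmax(st[1:,4]); 
ct=max(cv2.findContours((l==i).astype(np.uint8),cv2.RETR_EXTERNAL,cv2.CHAIN_APPROX_NONE)[0],key=cv2.contourArea)
W=ray('wrist',ct[:,0,:],.008,s)
r=cv2.minAreaRect(W[:,:2].astype(np.float32)*1000); print(r,'z',np.median(P[l==i][:,2]),cv2.boxPoints(r))
E
python3 pl.py
```

```text
2.4167 [0.48106918 0.04698459 0.25123879] [ 9.380e-01 -3.465e-01  4.000e-04]
((481.1231384277344, 68.72315979003906), (140.37905883789062, 51.61891555786133), 70.71183776855469) z 0.009617198485061068 [[433.57742    10.998779 ]
 [482.29892    -6.0519447]
 [528.6688    126.44754  ]
 [479.94736   143.49826  ]]
```

View pics/w2.png

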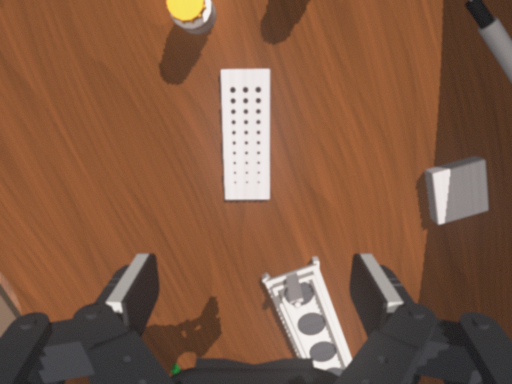

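The plate's centre is at pixel (246,134), aligned to the tool within 1°. I'm descending to grip it 40 mm behind its centre.

>>> jog_arm(
  moves=[
    [62,13,60,0,0.017],
    [62,13,60,-41,0.017],
    [62,13,60,-82,0.017],
    [62,13,60,-123,0.017],
    [62,13,60,-160,0.017],
    [62,13,60,-190,0.017],
    [62,13,60,-210,0.017],
    [62,13,60,-219,0.017],
    [62,13,60,-219,0.017],
  ],
)

```text
t: 3.22
position: [0.4921, 0.1047, 0.0298]
ee_rot: [-1.555, 0.272, -0.265]
wrist_force: [-0.2, 0.5, -0.0]
opening: 0.729
```

```bash
python3 - <<'E'
from h import *
im,d,s=grab('wrist','w3'); print(s['t'],s['position'],s['opening'],s['wrist_force'])
E
```

```text
3.2167 [0.49211778 0.1047127  0.02978939] 0.728993800146364 [-0.23374948  0.54786746 -0.03520715]
```

View pics/w3.png

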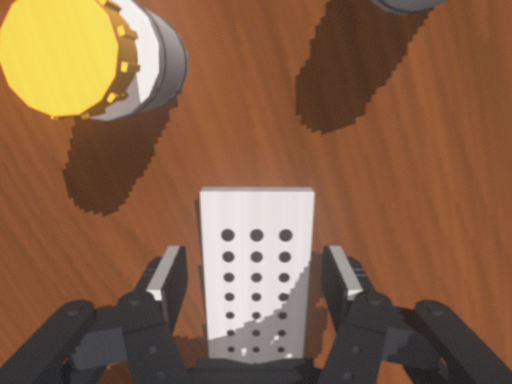

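The fingers straddle the plate, centred in the picture at column 257. I'll go down the last 8 mm and close.

>>> jog_arm(
  moves=[
    [62,0,0,-4,0],
    [62,0,0,-8,0],
    [62,0,0,-8,0],
    [44,0,0,-8,0],
    [44,0,0,-8,0],
    [44,0,0,-8,0],
    [44,0,0,-8,0],
  ],
  force=50,
)

```text
t: 3.85
position: [0.4941, 0.1068, 0.0253]
ee_rot: [-1.554, 0.265, -0.267]
wrist_force: [-2.4, -0.8, 5.7]
opening: 0.561
```

```bash
python3 - <<'E'
from h import *
im,d,s=grab('wrist','w4'); print(s['t'],s['position'],s['opening'],s['wrist_force'])
E
```

```text
3.85 [0.49409298 0.10675082 0.025261  ] 0.5610259018459477 [-2.35137182 -0.76080674  5.66001858]
```

View pics/w4.png

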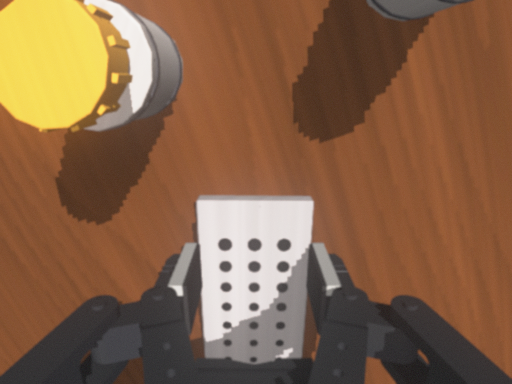

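>>> jog_arm(
  moves=[
    [44,0,0,3,0],
    [44,0,0,5,0],
    [44,-5,-20,5,0.1],
    [44,-11,-40,5,0.2],
    [44,-17,-60,5,0.3],
    [44,-22,-83,5,0.36],
    [44,-22,-83,5,0.36],
    [44,-22,-83,5,0.36],
  ],
)

```text
t: 4.57
position: [0.4702, 0.0232, 0.0283]
ee_rot: [-1.57, -0.013, 0.015]
wrist_force: [0.7, -0.7, -4.1]
opening: 0.559
```

```bash
python3 - <<'E'
from h import *
im,d,s=grab('wrist','w5'); print(s['t'],s['position'],s['opening'],s['wrist_force'],Ro.from_rotvec(s['ee_rot']).as_matrix()[:,0].round(4))
im,d,s=grab('top','t5');cv2.imwrite('pics/t5c.png',cv2.resize(im[150:260,180:420],None,fx=3,fy=3)[:,:,::-1])
im,d,s=grab('scene','s5');cv2.imwrite('pics/s5c.png',cv2.resize(im[100:300,130:370],None,fx=3,fy=3)[:,:,::-1])
E
```

```text
4.5667 [0.47023707 0.0232335  0.02827398] 0.559209323719758 [ 0.68555606 -0.67371796 -4.0896331 ] [ 0.9998  0.0178 -0.0019]
```

View pics/t5c.png

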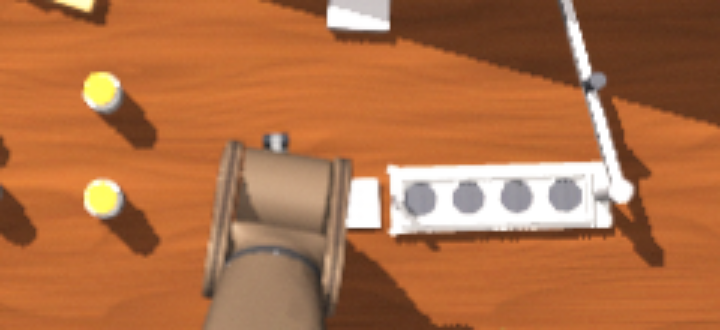

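View pics/s5c.png

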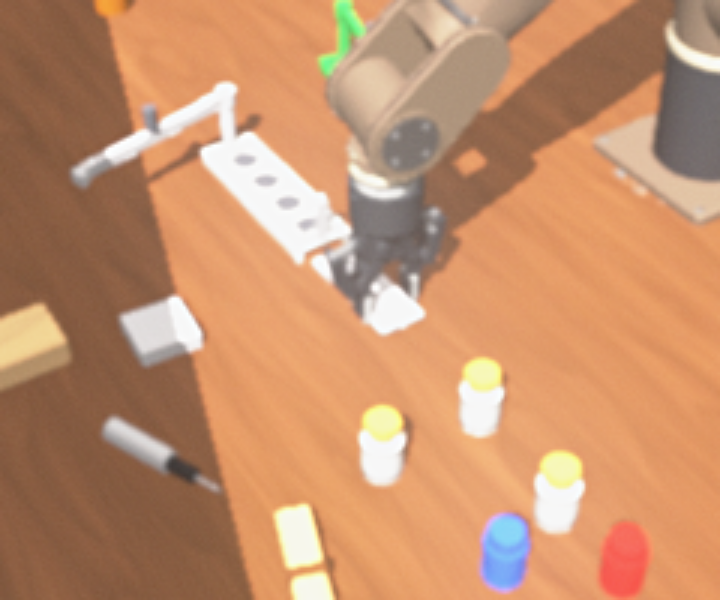

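View pics/w5.png

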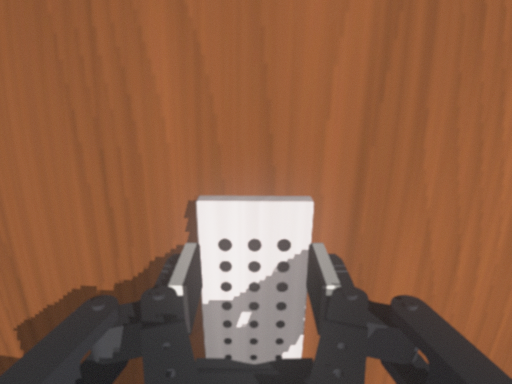

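```bash
python3 - <<'E'
from h import *
im,d,s=ld('top'); P=cloud('top',d); sat=im.max(2).astype(int)-im.min(2)
cv2.imwrite('pics/t5d.png',cv2.resize(im[190:245,290:350],None,fx=10,fy=10,interpolation=cv2.INTER_NEAREST)[:,:,::-1])
g=im.astype(int).min(2)
for u in (299,301,303,304,314,318,322,330,340,350,360,370):
    col=g[195:240,u]; k=np.where(col>125)[0]
    # subpixel edges
    a,b=k[0],k[-1]
    sa=a-(col[a]-125)/(col[a]-col[a-1]+1e-6); sb=b+(col[b]-125)/(col[b]-col[b+1]+1e-6)
    z=.010 if u<308 else .027
    w=ray('top',[[u,195+sa],[u,195+sb]],z); print(u,195+sa,195+sb,w.round(4)[:,:2].tolist(),w.mean(0)[0].round(4), P[215,u].round(3))
E
```

```text
299 208.59482758969978 225.56140350630963 [[0.4992, -0.0628], [0.4456, -0.0619]] 0.4724 [ 0.479 -0.062  0.01 ]
301 208.49629630002744 225.57142856887754 [[0.4995, -0.0691], [0.4455, -0.0682]] 0.4725 [ 0.479 -0.069  0.007]
303 208.4927536268641 225.57142856887754 [[0.4994, -0.0754], [0.4455, -0.0745]] 0.4725 [ 0.479 -0.075  0.013]
304 208.50735294479887 225.57142856887754 [[0.4994, -0.0786], [0.4455, -0.0776]] 0.4724 [ 0.479 -0.078  0.01 ]
314 205.04761905517762 227.502645499986 [[0.509, -0.1084], [0.4389, -0.1071]] 0.4739 [ 0.476 -0.103  0.073]
318 204.80219780437145 227.17857142697704 [[0.5096, -0.1209], [0.4398, -0.1195]] 0.4747 [ 0.478 -0.122  0.017]
322 204.78888889123456 227.11214953166217 [[0.5096, -0.1334], [0.4399, -0.1319]] 0.4747 [ 0.478 -0.134  0.017]
330 204.50364963865948 226.72340424762336 [[0.5102, -0.1583], [0.4409, -0.1568]] 0.4756 [ 0.478 -0.16   0.012]
340 204.38418079443966 226.37908496484258 [[0.5103, -0.1894], [0.4418, -0.1878]] 0.4761 [ 0.478 -0.19   0.019]
350 203.79545454777892 226.39102563851907 [[0.5119, -0.2205], [0.4415, -0.2187]] 0.4767 [ 0.478 -0.222  0.012]
360 203.5182481786989 225.932432419832 [[0.5125, -0.2515], [0.4427, -0.2496]] 0.4776 [ 0.477 -0.253  0.014]
370 203.40229885400979 225.4135338314772 [[0.5126, -0.2824], [0.4441, -0.2804]] 0.4784 [ 0.477 -0.283  0.02 ]
```

View pics/t5d.png

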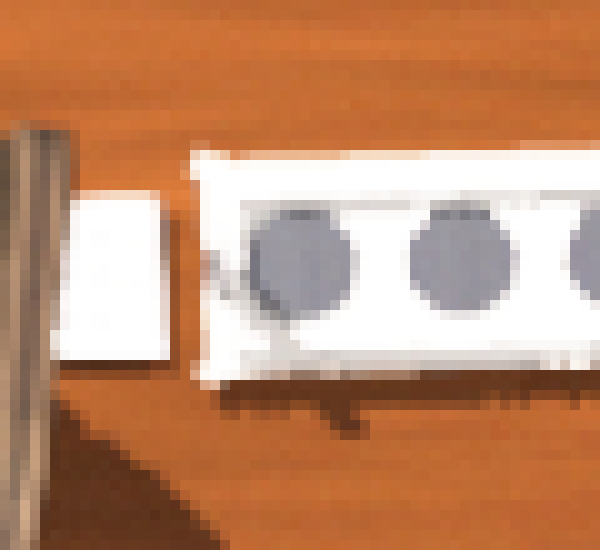

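>>> jog_arm(
  moves=[
    [44,0,0,-2,0.006],
    [44,0,-8,-2,0.006],
    [44,0.4,-15,-2,0.006],
    [44,0.5,-22,-2,0.006],
    [44,0.7,-28,-2,0.006],
    [44,0.8,-32,-2,0.006],
    [44,0.8,-32,-2,0.006],
  ],
)

```text
t: 5.3
position: [0.4724, -0.0094, 0.0272]
ee_rot: [-1.571, -0.021, 0.02]
wrist_force: [0.1, 0.3, -3.8]
opening: 0.561
```

>>> jog_arm(
  moves=[
    [44,0.2,-7,0,0],
    [44,0.4,-14,0,0],
    [44,0.6,-21,0,0],
    [44,0.8,-28,0,0],
    [44,0.9,-33,0,0],
    [44,0.9,-33,0,0],
  ],
)

```text
t: 5.8
position: [0.4733, -0.0425, 0.0272]
ee_rot: [-1.571, -0.021, 0.02]
wrist_force: [0.8, -0.3, -3.5]
opening: 0.561
```

```bash
python3 - <<'E'
from h import *
im,d,s=grab('scene','s6');cv2.imwrite('pics/s6c.png',cv2.resize(im[100:260,170:370],None,fx=4,fy=4)[:,:,::-1])
E
```

```text
(no output)
```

View pics/s6c.png

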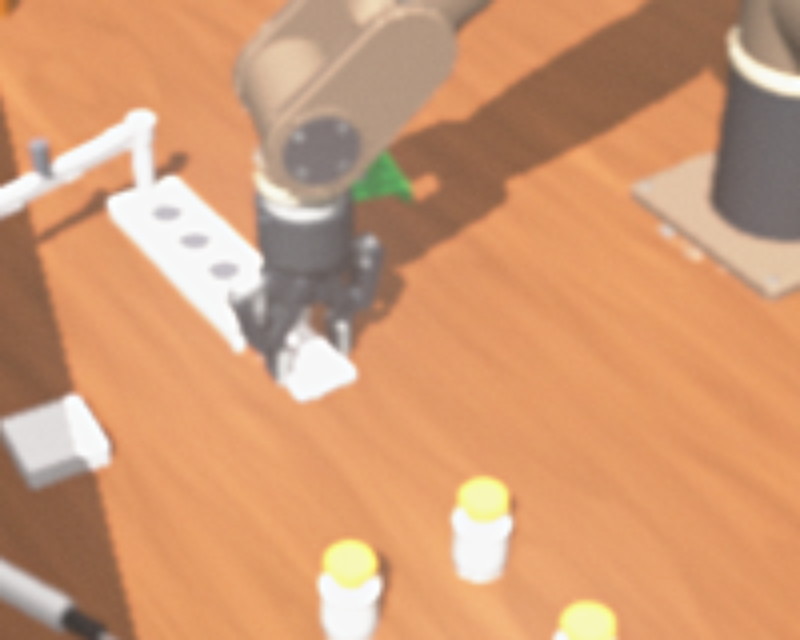

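>>> jog_arm(
  moves=[
    [44,0,0,-1.5,0],
    [66,0,0,-1.5,0],
    [66,0,0,-1.5,0],
    [66,0,0,-1,0],
    [66,0,0,20,0],
    [66,0,20,50,0],
    [40,0,65,50,0],
    [0,-1,65,50,0],
    [0,-1,65,50,0],
    [0,-1,65,50,0],
  ],
)

```text
t: 6.68
position: [0.4719, 0.0239, 0.0769]
ee_rot: [-1.571, -0.022, 0.023]
wrist_force: [-0.4, -0.1, 0.2]
opening: 0.205
```

>>> jog_arm(
  moves=[
    [0,0,0,-20,0],
    [0,0,0,-35,0],
    [0,0,0,-49,0],
    [0,0,0,-49,0],
  ],
)

```text
t: 7.02
position: [0.4714, 0.0225, 0.026]
ee_rot: [-1.57, -0.018, 0.022]
wrist_force: [-0.3, -0.3, 0.4]
opening: -0.001
```

```bash
python3 - <<'E'
from h import *
im,d,s=grab('wrist','w7'); print(s['t'],s['position'],s['opening'],s['wrist_force'])
im,d,s=grab('scene','s7');cv2.imwrite('pics/s7c.png',cv2.resize(im[100:260,170:370],None,fx=4,fy=4)[:,:,::-1])
E
```

```text
7.0167 [0.47135552 0.02252139 0.0260347 ] -0.0008656322433199453 [-0.26413227 -0.25484477  0.38361985]
```

View pics/w7.png

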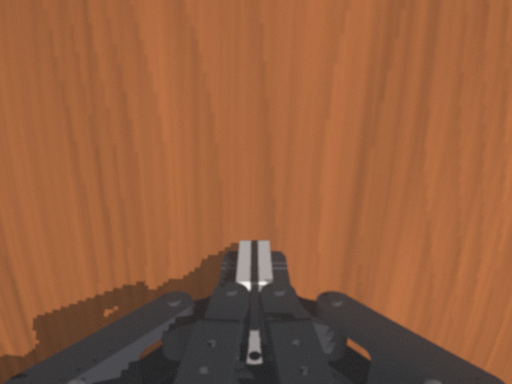

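View pics/s7c.png

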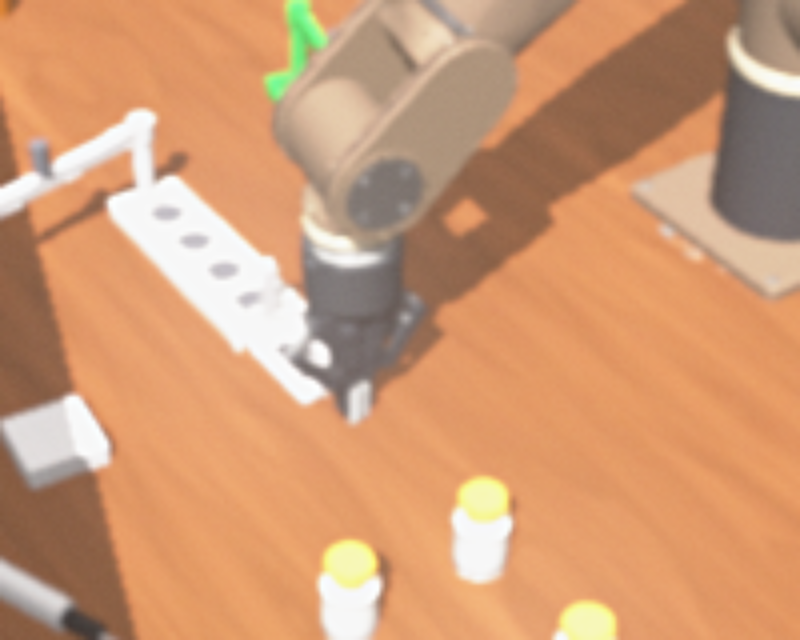

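>>> jog_arm(
  moves=[
    [0,0,-10,1.5,0],
    [0,0.3,-18,1.5,0],
    [0,0.5,-26,1.5,0],
    [0,0.7,-33,1.5,0],
    [0,1,-40,1.5,0],
    [0,1.2,-46,1.5,0],
    [0,1.3,-51,1.5,0],
    [0,1.4,-55,1.5,0],
    [0,1.5,-57,1.5,0],
  ],
)

```text
t: 7.87
position: [0.4736, -0.0338, 0.0296]
ee_rot: [-1.571, -0.021, 0.021]
wrist_force: [-0.4, 4.6, 3.1]
opening: -0.002
```

>>> jog_arm(
  moves=[
    [0,0,-2,0,0],
    [0,0,-3.5,0,0],
    [0,0,-3.5,0,0],
  ],
)

```text
t: 8.12
position: [0.4736, -0.037, 0.0295]
ee_rot: [-1.571, -0.021, 0.021]
wrist_force: [-0.2, 2.2, 1.7]
opening: 0.001
```

>>> jog_arm(
  moves=[
    [0,0,-1.5,0,0],
    [0,0,-3,0,0],
    [0,0,-4,0,0],
    [0,0,-4,0,0],
  ],
)

```text
t: 8.45
position: [0.4734, -0.0382, 0.0295]
ee_rot: [-1.565, -0.019, 0.019]
wrist_force: [1.4, 14.9, 4.5]
opening: 0.002
```

>>> jog_arm(
  moves=[
    [0,0,-2,0,0],
    [0,0,-3,0,0],
    [0,0,-3,0,0],
  ],
)

```text
t: 8.7
position: [0.4733, -0.0387, 0.0295]
ee_rot: [-1.559, -0.017, 0.017]
wrist_force: [2.8, 25.1, 6.5]
opening: 0.003
```

>>> jog_arm(
  moves=[
    [0,0,5,0,0],
    [0,0,15,5,0],
    [20,0,35,40,0],
    [60,0,60,80,0],
    [80,0,90,120,0],
    [80,0,80,160,0],
    [80,0,70,200,0],
    [80,0,70,220,0],
    [80,0,70,220,0],
  ],
)

```text
t: 9.45
position: [0.477, 0.0251, 0.2578]
ee_rot: [-1.575, -0.033, 0.01]
wrist_force: [0.4, 0.3, 0.1]
opening: 0.936
```

```bash
python3 - <<'E'
from h import *
im,d,s=grab('wrist','w8'); print(s['t'],s['position'],s['opening'],s['wrist_force'])
P=cloud('wrist',d,s)
im,d,s=grab('top','t8')
E
```

```text
9.45 [0.47703672 0.025087   0.25784617] 0.9356420370353142 [0.43277716 0.31319559 0.11461589]
```

View pics/w8.png

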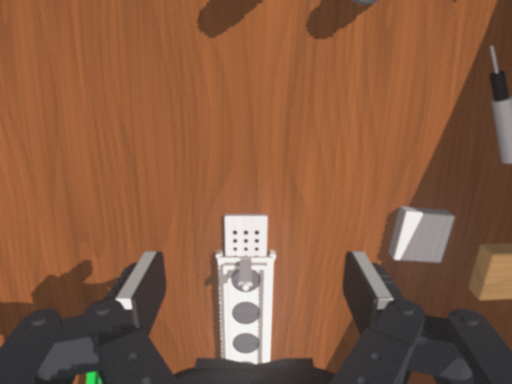

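View pics/t8.png

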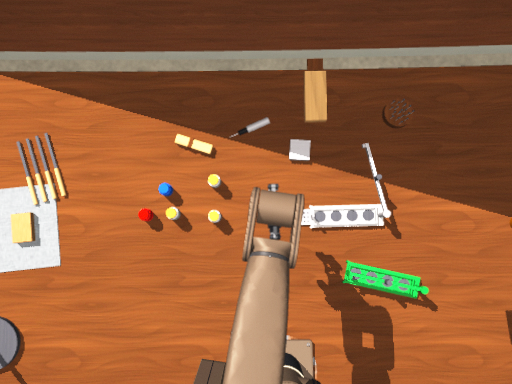

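```bash
python3 - <<'E'
from h import *
im,d,s=ld('wrist')
print(ray('wrist',[[246,214.5]],.008,s), ray('wrist',[[246,313],[246,344]],.017,s))
E
```

```text
[[ 0.47391079 -0.04799245  0.008     ]] [[ 0.47655382 -0.18108722  0.017     ]
 [ 0.47750694 -0.232614    0.017     ]]
```

>>> jog_arm(
  moves=[
    [80,40,150,0,0],
    [80,40,150,0,0],
    [80,40,150,0,0],
    [80,40,150,0,0],
    [80,40,150,0,0],
    [80,40,150,0,0],
  ],
)

```text
t: 10.05
position: [0.5124, 0.1771, 0.2467]
ee_rot: [-1.572, -0.02, 0.027]
wrist_force: [0.5, -0.7, -0.0]
opening: 0.937
```

```bash
cat > pots.py <<'E'
import sys
from h import *
im,d,s=grab('wrist',sys.argv[1]); print(s['t'],s['position'],Ro.from_rotvec(s['ee_rot']).as_matrix()[:,0].round(3))
P=cloud('wrist',d,s); I=im.astype(int)
m=((I[...,0]>130)&(I[...,1]>110)&(I[...,2]<90)&(P[...,2]>.035)).astype(np.uint8)
n,l,st,c=cv2.connectedComponentsWithStats(m)
for i in range(1,n):
    if st[i,4]<150: continue
    Q=P[l==i]; zt=np.percentile(Q[:,2],70)
    top=Q[abs(Q[:,2]-zt)<.003]; (x,y),r=cv2.minEnclosingCircle(top[:,:2].astype(np.float32)*1000)
    print(c[i].round(),st[i,4],'ztop',zt.round(4),'centre',round(x,1),round(y,1),'r',round(r,1))
E
python3 pots.py w9
```

```text
10.05 [0.51238146 0.17706648 0.24666978] [ 1.     0.03  -0.005]
```

View pics/w9.png

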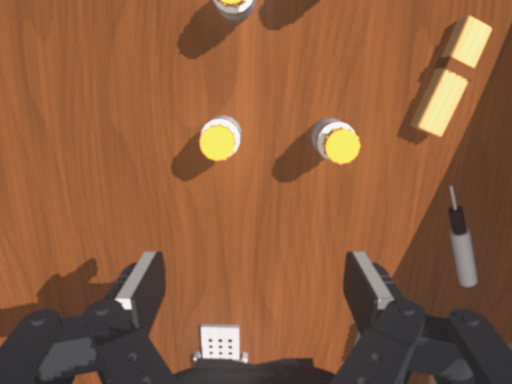

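```bash
python3 - <<'E'
from h import *
im,d,s=ld('wrist'); P=cloud('wrist',d,s)
for u,v in ((217,142),(342,146),(235,3),(256,200)): print(im[v,u],P[v,u].round(4),d[v,u])
E
```

```text
[247 238 107] [0.4787 0.2019 0.0686] 0.29891923
[247 237 103] [0.5899 0.2017 0.0667] 0.30130637
[222 165  76] [0.4924 0.3162 0.0651] 0.2665749
[169 104  63] [0.5156 0.1247 0.0016] 0.38675246
```

```bash
sed -i 's/(I\[...,0\]>130)&(I\[...,1\]>110)&(I\[...,2\]<90)/(I[...,0]>130)\&(I[...,1]>.72*I[...,0])\&(I[...,2]<.6*I[...,0])/' pots.py; sed -i 's/^im,d,s=grab.*;/im,d,s=grab("wrist",sys.argv[1]) if len(sys.argv)>1 else ld("wrist"); s["t"]=s.get("t");/' pots.py; python3 pots.py
```

```text
None [0.51238146 0.17706648 0.24666978] [ 1.     0.03  -0.005]
[217. 142.] 952 ztop 0.0682 centre 478.8 201.0 r 16.0
[341. 145.] 963 ztop 0.0683 centre 590.0 202.3 r 16.1
```

Two pots are here: caps at (217,142) and (341,145), tops at 68 mm, so both are raised. I'll press the first cap with closed fingers.

>>> jog_arm(
  moves=[
    [0,-33.6,24,-30,0],
    [0,-33.6,24,-60,0],
    [0,-33.6,24,-90,0],
    [0,-33.6,24,-120,0],
    [0,-33.6,24,-140,0],
    [0,-33.6,24,-145,0],
    [0,-33.6,24,-145,0],
    [0,-33.6,24,-145,0],
  ],
)

```text
t: 10.77
position: [0.4804, 0.1994, 0.1051]
ee_rot: [-1.571, -0.021, 0.02]
wrist_force: [-0.3, 0.3, -0.0]
opening: -0.004
```

```bash
python3 - <<'E'
from h import *
im,d,s=grab('wrist','w10'); print(s['t'],s['position'],s['opening'],s['wrist_force'])
E
```

```text
10.7667 [0.48035801 0.19938858 0.10505138] -0.004167172070518832 [-0.31869095  0.31648982 -0.02622108]
```

View pics/w10.png

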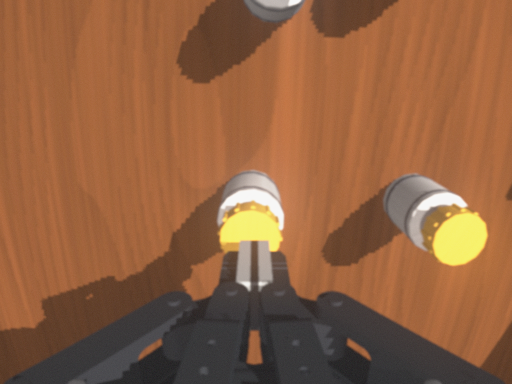

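>>> jog_arm(
  moves=[
    [0,-1.5,1.5,-8,0],
    [0,-1.5,1.5,-12,0],
    [0,-1.5,1.5,-15,0],
    [0,-1.5,1.5,-18,0],
    [0,-1.5,1.5,-21,0],
    [0,-1.5,1.5,-23,0],
    [0,-1.5,1.5,-23,0],
  ],
)

```text
t: 11.4
position: [0.4793, 0.2019, 0.0831]
ee_rot: [-1.571, -0.022, 0.021]
wrist_force: [-2.7, -0.7, 9.1]
opening: -0.002
```

>>> jog_arm(
  moves=[
    [0,0,0,-1.5,0],
    [0,0,0,-1.5,0],
    [0,0,0,10,0],
    [0,0,0,40,0],
    [70,0,0,60,0],
    [70,0,0,60,0],
    [70,0,0,60,0],
    [70,0,0,60,0],
  ],
)

```text
t: 12.07
position: [0.4777, 0.2016, 0.1406]
ee_rot: [-1.571, -0.02, 0.022]
wrist_force: [-0.4, -0.4, -0.0]
opening: 0.562
```

```bash
python3 pots.py w11
```

```text
12.0667 [0.47772444 0.20156962 0.14055423] [ 1.     0.027 -0.001]
[279.   6.] 536 ztop 0.068 centre 487.9 320.9 r 12.0
[254. 207.] 1920 ztop 0.0598 centre 478.4 201.5 r 16.4
[427. 214.] 2127 ztop 0.0681 centre 589.6 202.8 r 16.2
```

View pics/w11.png

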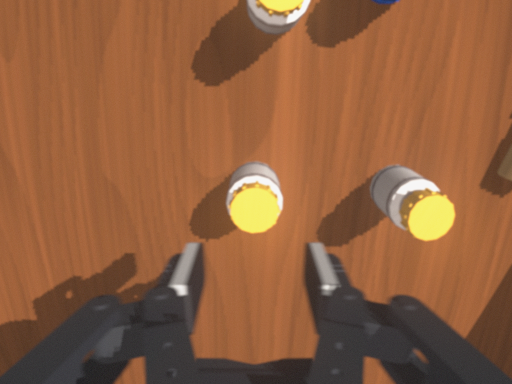

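>>> jog_arm(
  moves=[
    [70,0.5,0,-30,0],
    [70,0.5,0,-60,0],
    [70,0.5,0,-85,0],
    [70,0.5,0,-100,0],
    [70,0.5,0,-104,0],
    [30,0.5,0,-104,0],
    [30,0.5,0,-104,0],
    [30,0.5,0,-104,0],
    [30,0.5,0,-104,0],
    [30,0.5,0,-104,0],
  ],
  force=40,
)

```text
t: 12.95
position: [0.4796, 0.2018, 0.0385]
ee_rot: [-1.57, -0.023, 0.02]
wrist_force: [-0.8, 0.7, 0.4]
opening: 0.428
```

>>> jog_arm(
  moves=[
    [30,0,0,20,0],
    [30,0,0,50,0],
    [30,0,0,80,0],
    [30,0,-40,100,0],
    [30,0,-80,110,0],
    [30,0,-120,110,0],
    [30,0,-160,110,0],
    [30,0,-200,110,0],
    [30,0,-200,110,0],
  ],
)

```text
t: 13.7
position: [0.4794, -0.0041, 0.1486]
ee_rot: [-1.574, -0.018, 0.014]
wrist_force: [0.9, -0.2, -1.1]
opening: 0.433
```

```bash
python3 - <<'E'
from h import *
im,d,s=grab('wrist','w12'); print(s['t'],s['position'],s['opening'],s['wrist_force'],Ro.from_rotvec(s['ee_rot']).as_matrix()[:,0].round(4))
im,d,s=grab('scene','s12');cv2.imwrite('pics/s12c.png',cv2.resize(im[100:300,150:370],None,fx=3,fy=3)[:,:,::-1])
E
```

```text
13.7 [ 0.47939595 -0.00414377  0.14858396] 0.43296338347151114 [ 0.88968404 -0.15332622 -1.12743903] [0.9998 0.0208 0.0024]
```

View pics/w12.png

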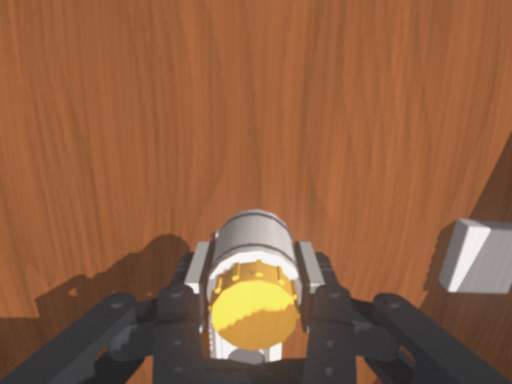

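View pics/s12c.png

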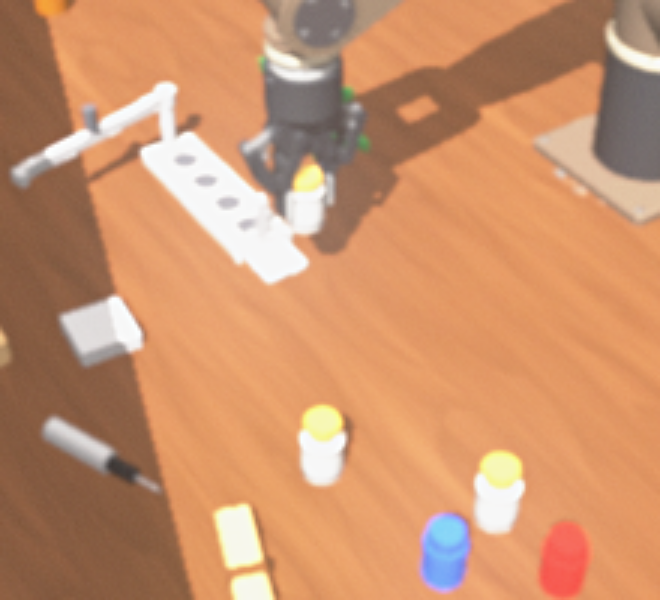

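>>> jog_arm(
  moves=[
    [30,-1,-40,0,0],
    [30,-1,-80,0,0],
    [30,-1,-120,0,0],
    [30,-1.5,-160,0,0],
    [30,-1.5,-200,0,0],
    [30,-1.5,-220,0,0],
    [30,-1.5,-227,0,0],
    [30,-1.5,-227,0,0],
    [30,-1.5,-227,-15,0],
  ],
)

```text
t: 14.55
position: [0.4795, -0.225, 0.1351]
ee_rot: [-1.573, -0.026, 0.018]
wrist_force: [0.5, 0.6, -1.7]
opening: 0.435
```

```bash
python3 - <<'E'
from h import *
s=bot.get_state(); print(s['t'],s['position'],s['opening'],s['wrist_force'],Ro.from_rotvec(s['ee_rot']).as_matrix()[:,0].round(4))
im,d,s=grab('scene','s13');cv2.imwrite('pics/s13c.png',cv2.resize(im[80:240,130:330],None,fx=4,fy=4)[:,:,::-1])
im,d,s=grab('wrist','w13')
E
```

```text
14.55 [ 0.47948421 -0.22501057  0.13509784] 0.43531658396618317 [ 0.53740308  0.56263327 -1.68930509] [0.9996 0.028  0.0047]
```

View pics/s13c.png

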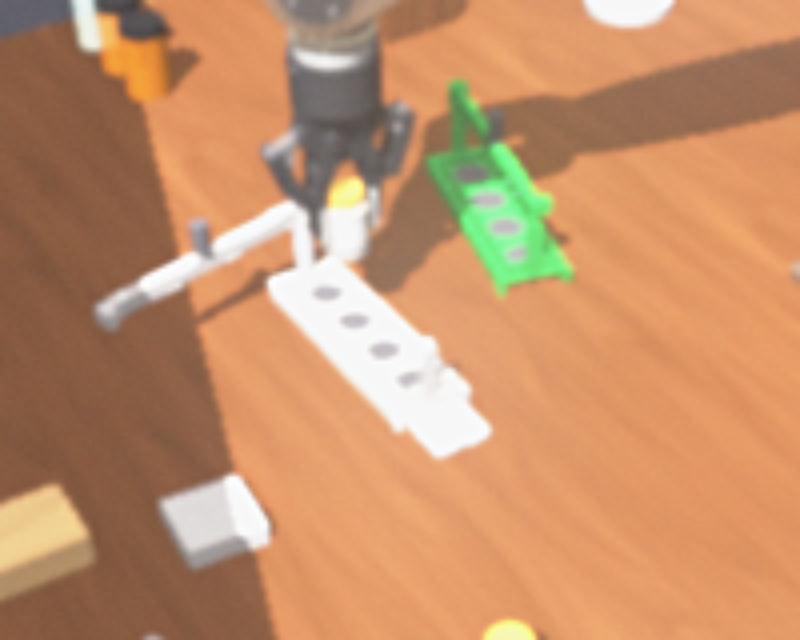

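View pics/w13.png

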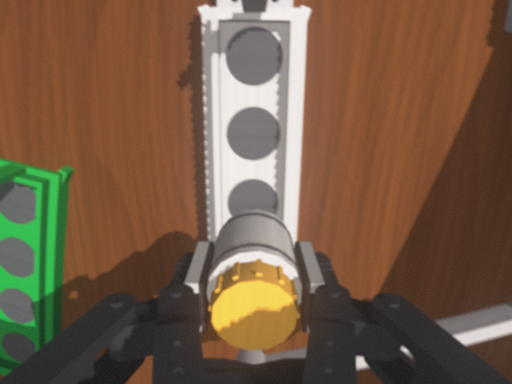

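>>> jog_arm(
  moves=[
    [30,0,0,-15,0],
    [30,0,0,-35,0],
    [30,0,0,-50,0],
    [30,0,0,-60,0],
    [30,0,0,-66,0],
    [30,0,0,-70,0],
    [30,0,0,-73,0],
    [30,0,0,-73,0],
  ],
)

```text
t: 15.32
position: [0.4776, -0.2251, 0.0596]
ee_rot: [-1.571, -0.022, 0.021]
wrist_force: [-0.3, 0.1, -0.7]
opening: 0.428
```

>>> jog_arm(
  moves=[
    [30,0,-6,0,0],
    [30,0,-6,-2,0],
    [30,0,-6,-3.5,0],
    [30,0,-6,-4.5,0],
    [30,0,-6,-4.5,0],
  ],
)

```text
t: 15.73
position: [0.4776, -0.2318, 0.0555]
ee_rot: [-1.571, -0.021, 0.021]
wrist_force: [-0.7, -0.4, 1.2]
opening: 0.431
```

```bash
python3 - <<'E'
from h import *
im,d,s=grab('wrist','w14')
im,d,s=grab('scene','s14');cv2.imwrite('pics/s14c.png',cv2.resize(im[80:240,130:330],None,fx=4,fy=4)[:,:,::-1])
E
```

```text
(no output)
```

View pics/w14.png

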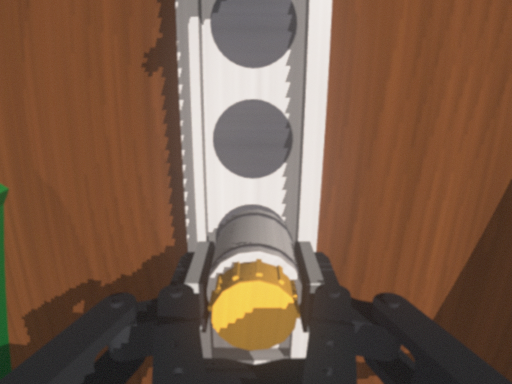

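View pics/s14c.png

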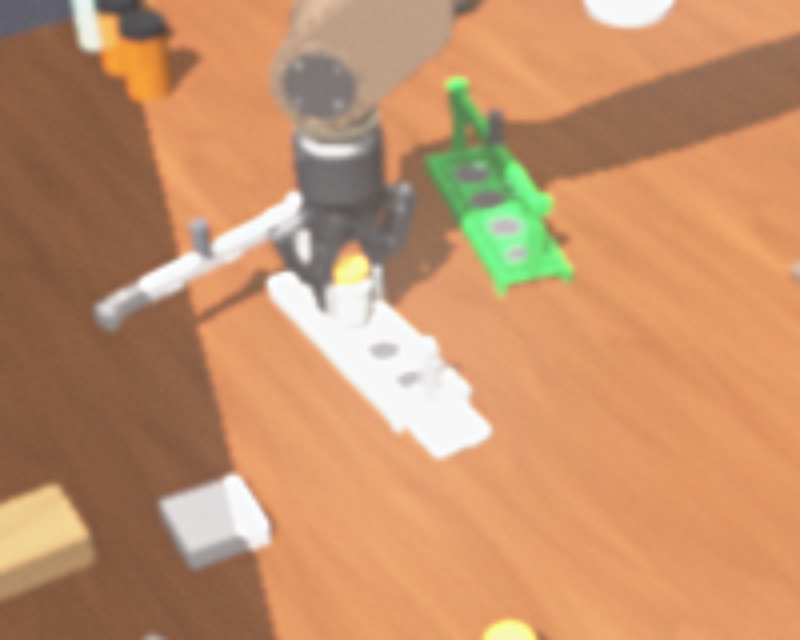

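>>> jog_arm(
  moves=[
    [70,0,0,-0.5,0],
    [70,0,0,-0.5,0],
    [70,0,0,0,0],
    [70,0,0,0,0],
    [70,0,0,30,0],
    [70,0,0,65,0],
    [70,0,0,100,0],
    [70,0,40,110,0],
    [70,0,80,110,0],
    [70,0,120,110,0],
  ],
)

```text
t: 16.67
position: [0.4782, -0.1109, 0.1669]
ee_rot: [-1.572, -0.022, 0.016]
wrist_force: [-0.3, 0.1, -0.2]
opening: 0.817
```

```bash
python3 - <<'E'
from h import *
im,d,s=grab('wrist','w15'); print(s['t'],s['position'])
E
```

```text
16.6667 [ 0.47815523 -0.11085514  0.16694479]
```

View pics/w15.png

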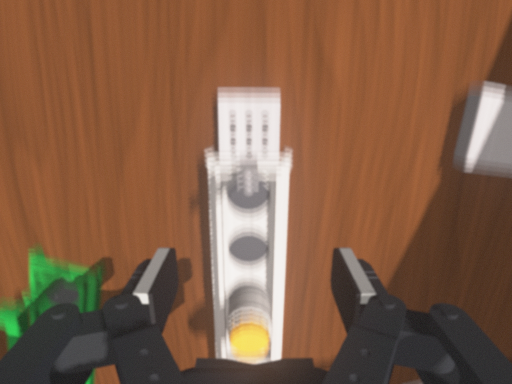

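>>> jog_arm(
  moves=[
    [70,0,40,-30,0],
    [70,0,60,-30,0],
    [70,0,60,-30,0],
    [70,0,60,-30,0],
    [70,0,60,-30,0],
  ],
)

```text
t: 17.13
position: [0.4778, -0.0516, 0.1354]
ee_rot: [-1.571, -0.022, 0.021]
wrist_force: [0.3, -0.7, 0.6]
opening: 0.82
```

```bash
python3 - <<'E'
from h import *
im,d,s=grab('wrist','w16'); print(s['t'],s['position'])
cv2.imwrite('pics/w16c.png',cv2.resize(im[100:384,150:360],None,fx=2.1,fy=2.1)[:,:,::-1])
P=cloud('wrist',d,s)
u=250
for v in range(120,384,6): print(v,P[v,u].round(4),im[v,u],end=' | ')
E
```

```text
17.1333 [ 0.47783388 -0.05155899  0.13540816]
120 [ 0.4742 -0.0016  0.0007] [149  91  58] | 126 [ 0.4743 -0.006   0.0007] [149  91  58] | 132 [ 0.4744 -0.0103  0.0022] [149  92  54] | 138 [ 0.4745 -0.0148  0.0016] [150  95  60] | 144 [ 0.4746 -0.0192  0.0025] [151  94  60] | 150 [ 0.4748 -0.0239  0.0016] [149  94  57] | 156 [ 0.4749 -0.0287  0.0008] [151  95  63] | 162 [ 0.475  -0.0333  0.0012] [154  98  67] | 168 [ 0.4751 -0.0381  0.0008] [156  99  67] | 174 [ 0.4752 -0.043   0.0005] [157 102  73] | 180 [ 0.4753 -0.0476  0.0011] [157 101  74] | 186 [ 0.4755 -0.0496  0.0103] [217 206 203] | 192 [ 0.4756 -0.0544  0.0101] [240 235 233] | 198 [ 0.4757 -0.0597  0.0089] [240 234 233] | 204 [ 0.4758 -0.0643  0.0096] [240 235 235] | 210 [ 0.476  -0.0688  0.0106] [128 120 117] | 216 [ 0.4761 -0.0738  0.0107] [236 229 229] | 222 [ 0.4762 -0.0794  0.0094] [194 184 180] | 228 [ 0.4763 -0.0846  0.0092] [229 222 220] | 234 [ 0.4765 -0.0901  0.0086] [232 225 224] | 240 [ 0.4766 -0.0945  0.0104] [224 216 215] | 246 [ 0.4767 -0.1002  0.0096] [239 234 233] | 252 [ 0.4768 -0.1002  0.0196] [190 181 177
[... 260 characters left out ...]
81] [111 106 102] | 294 [ 0.4774 -0.0995  0.0755] [122 116 111] | 300 [ 0.4775 -0.1019  0.0784] [131 125 124] | 306 [ 0.478  -0.1514  0.0187] [244 241 239] | 312 [ 0.4782 -0.158   0.0181] [244 241 239] | 318 [ 0.4783 -0.1633  0.0192] [138 133 135] | 324 [ 0.4785 -0.1696  0.0193] [138 134 134] | 330 [ 0.4786 -0.1763  0.0189] [138 134 136] | 336 [ 0.4788 -0.1837  0.018 ] [138 132 135] | 342 [ 0.4789 -0.1891  0.0195] [138 132 134] | 348 [ 0.4791 -0.1959  0.0195] [140 134 137] | 354 [ 0.4793 -0.2032  0.0192] [244 242 240] | 360 [ 0.4794 -0.211   0.0185] [239 234 232] | 366 [ 0.4772 -0.043   0.1874] [80 78 74] | 372 [ 0.4772 -0.0409  0.1913] [76 69 69] | 378 [ 0.4772 -0.0424  0.1919] [73 69 68] |
```

View pics/w16.png

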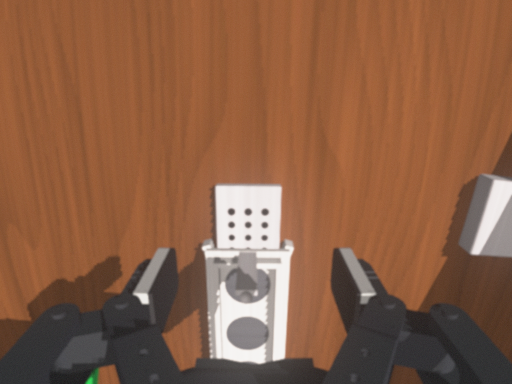

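```bash
python3 - <<'E'
from h import *
im,d,s=ld('wrist'); g=cv2.cvtColor(im,cv2.COLOR_RGB2GRAY).astype(float)
prof=g[170:200,225:272].mean(1); print(prof.round(0))
print(g[320:352,247].round(0)); print(g[312:356,230:262].mean(1).round(0))
a=ray('wrist',[[248,183.5],[220,183.5],[276,183.5]],.008,s); b=ray('wrist',[[247.5,333]],.017,s); print(a,b)
row=g[200,200:300]; print(row.round(0))
E
```

```text
[114. 114. 114. 115. 115. 115. 115. 115. 115. 116. 116. 116. 119. 130.
 147. 174. 213. 231. 236. 236. 236. 236. 236. 236. 236. 236. 236. 236.
 236. 236.]
[135. 136. 135. 134. 134. 135. 134. 136. 137. 137. 137. 135. 135. 133.
 133. 131. 132. 132. 133. 133. 135. 132. 131. 131. 134. 129. 130. 130.
 134. 176. 230. 244.]
[243. 243. 243. 242. 232. 206. 182. 166. 154. 146. 141. 137. 136. 135.
 135. 136. 136. 136. 136. 135. 135. 134. 133. 131. 131. 132. 133. 133.
 133. 134. 135. 137. 141. 147. 157. 170. 191. 219. 240. 244. 244. 244.
 244. 244.]
[[ 0.47391202 -0.04839929  0.008     ]
 [ 0.45270318 -0.04898901  0.008     ]
 [ 0.49510309 -0.04780216  0.008     ]] [[ 0.47654578 -0.18136693  0.017     ]]
[114. 115. 114. 113. 114. 114. 114. 116. 113. 114. 109. 100.  86.  81.
 100. 150. 209. 235. 237. 238. 238. 239. 238. 239. 239. 239. 237. 236.
 235. 236. 235. 236. 237. 237. 238. 239. 240. 239. 239. 238. 238. 238.
 238. 237. 236. 235. 234. 234. 234. 235. 236. 237. 238. 236. 236. 235.
 235. 234. 235. 235. 235. 235. 235. 236. 236. 236. 236. 236. 236. 235.
 236. 237. 237. 237. 237. 237. 237. 236. 236. 232. 209. 162. 132. 126.
 126. 122. 122. 121. 120. 123. 121. 120. 119. 118. 114. 115. 114. 116.
 116. 119.]
```

The plate measures about 1.5 mm short of home, within error. I'll push it once more to settle it.

>>> jog_arm(
  moves=[
    [0,-4,35,0,0],
    [0,-4,35,-10,0],
    [0,-4,35,-10,0],
    [0,-4,35,-40,0],
    [0,-4,35,-75,0],
    [0,-4,35,-100,0],
    [0,-4,35,-105,0],
    [0,-4,30,-105,0],
    [0,-4,24,-105,0],
    [0,-4,20,-105,0],
  ],
)

```text
t: 18.02
position: [0.4753, -0.033, 0.032]
ee_rot: [-1.572, -0.024, 0.018]
wrist_force: [1.1, -0.4, -0.2]
opening: 0.004
```

>>> jog_arm(
  moves=[
    [0,0,-3,0,0],
    [0,0,-6,0,0],
    [0,0,-9,0,0],
    [0,0,-12,0,0],
    [0,0,-12,0,0],
  ],
)

```text
t: 18.43
position: [0.4745, -0.04, 0.0313]
ee_rot: [-1.562, -0.019, 0.015]
wrist_force: [2.8, 17.6, 5.0]
opening: 0.0
```

>>> jog_arm(
  moves=[
    [0,0,-2,-2,0],
    [0,0,-4,-2,0],
    [0,0,-6,-2,0],
    [0,0,-6,-2,0],
  ],
)

```text
t: 18.77
position: [0.4746, -0.0408, 0.0309]
ee_rot: [-1.551, -0.014, 0.013]
wrist_force: [0.7, 39.5, 21.8]
opening: -0.004
```

>>> jog_arm(
  moves=[
    [0,0,15,2,0],
    [0,0,30,20,0],
    [0,20,60,60,0],
    [0,40,95,95,0],
    [0,65,130,110,0],
    [0,90,160,110,0],
    [0,115,190,110,0],
    [0,115,210,110,0],
    [0,115,210,110,0],
    [0,115,210,110,0],
  ],
)

```text
t: 19.6
position: [0.5889, 0.1623, 0.1386]
ee_rot: [-1.571, -0.025, 0.023]
wrist_force: [-1.1, 0.9, 0.3]
opening: -0.001
```

```bash
python3 pots.py w17
```

```text
19.6 [0.58885939 0.16225192 0.13855475] [1.    0.03  0.001]
[256. 150.] 2285 ztop 0.0682 centre 589.9 202.2 r 16.2
```

View pics/w17.png

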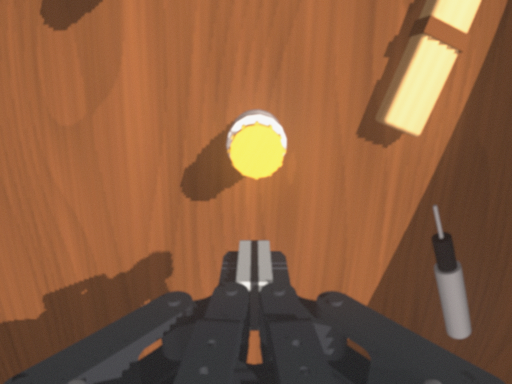

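>>> jog_arm(
  moves=[
    [0,1,40,0,0],
    [0,1,40,-20,0],
    [0,1,40,-36,0],
    [0,1,40,-44,0],
    [0,1,40,-48,0],
    [0,1,40,-52,0],
    [0,1,40,-55,0],
    [0,1,40,-57,0],
    [0,1,40,-58,0],
    [0,1,40,-58,0],
  ],
)

```text
t: 20.48
position: [0.5909, 0.2001, 0.0833]
ee_rot: [-1.571, -0.023, 0.019]
wrist_force: [-3.5, -1.4, 9.5]
opening: -0.002
```

>>> jog_arm(
  moves=[
    [0,0,0,10,0],
    [0,0,0,40,0],
    [70,0,0,60,0],
    [70,0,0,60,0],
    [70,0,0,60,0],
    [70,0,0,60,0],
  ],
)

```text
t: 20.98
position: [0.5889, 0.2004, 0.1393]
ee_rot: [-1.571, -0.02, 0.022]
wrist_force: [-1.1, -0.3, -1.2]
opening: 0.568
```

```bash
python3 pots.py w18
```

```text
20.9833 [0.58893296 0.20036705 0.13932254] [ 1.     0.027 -0.001]
[76.  4.] 412 ztop 0.0678 centre 488.8 319.9 r 11.8
[254. 205.] 1962 ztop 0.0598 centre 589.9 202.4 r 16.1
```

View pics/w18.png

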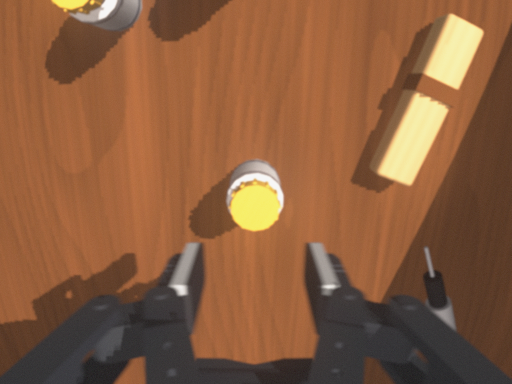

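>>> jog_arm(
  moves=[
    [70,1,2,-30,0],
    [70,1,2,-60,0],
    [70,1,2,-85,0],
    [70,1,2,-98,0],
    [70,1,2,-101,0],
    [30,1,2,-101,0],
    [30,1,2,-101,0],
    [30,1,2,-101,0],
    [30,1,2,-101,0],
    [30,1,2,-101,0],
  ],
)

```text
t: 21.87
position: [0.5918, 0.2029, 0.041]
ee_rot: [-1.57, -0.024, 0.018]
wrist_force: [0.3, -0.6, 2.5]
opening: 0.432
```

>>> jog_arm(
  moves=[
    [30,0,0,25,0],
    [30,0,0,60,0],
    [30,0,0,95,0],
    [30,-20,-40,110,0],
    [30,-40,-75,110,0],
    [30,-60,-110,110,0],
    [30,-80,-145,110,0],
    [30,-100,-180,110,0],
    [30,-112,-215,110,0],
    [30,-112,-250,110,0],
  ],
)

```text
t: 22.7
position: [0.4755, -0.048, 0.1487]
ee_rot: [-1.57, -0.02, 0.023]
wrist_force: [0.7, 0.5, -1.3]
opening: 0.432
```

>>> jog_arm(
  moves=[
    [30,0,-40,0,0],
    [30,0,-80,0,0],
    [30,0,-110,0,0],
    [30,0,-133,0,0],
    [30,0,-133,0,0],
    [30,0,-133,0,0],
    [30,0,-133,0,0],
  ],
)

```text
t: 23.28
position: [0.4781, -0.1798, 0.1489]
ee_rot: [-1.57, -0.021, 0.021]
wrist_force: [1.3, -0.5, -2.0]
opening: 0.427
```

```bash
python3 - <<'E'
from h import *
im,d,s=grab('wrist','w19'); print(s['t'],s['position'],s['opening'],s['wrist_force'],Ro.from_rotvec(s['ee_rot']).as_matrix()[:,0].round(4))
E
```

```text
23.2833 [ 0.47810499 -0.17976346  0.14889531] 0.4269368562694398 [ 1.27252778 -0.53595296 -2.00099902] [ 9.996e-01  2.680e-02 -4.000e-04]
```

View pics/w19.png

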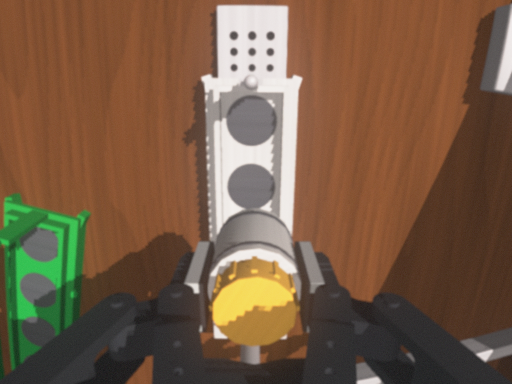

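>>> jog_arm(
  moves=[
    [30,-1.3,-1.5,-15,0],
    [30,-1.3,-1.5,-40,0],
    [30,-1.3,-1.5,-60,0],
    [30,-1.3,-1.5,-75,0],
    [30,-1.3,-1.5,-82,0],
    [30,-1.3,-1.5,-86,0],
    [30,-1.3,-1.5,-89,0],
    [30,-1.3,-1.5,-90,0],
    [30,-1.3,-1.5,-90,0],
  ],
)

```text
t: 24.08
position: [0.4777, -0.1819, 0.0598]
ee_rot: [-1.571, -0.022, 0.021]
wrist_force: [-0.6, 0.1, -2.2]
opening: 0.433
```

>>> jog_arm(
  moves=[
    [30,0,0,-1,0],
    [30,0,0,-2,0],
    [30,0,0,-2,0],
  ],
)

```text
t: 24.33
position: [0.4778, -0.1822, 0.058]
ee_rot: [-1.572, -0.022, 0.02]
wrist_force: [-0.1, 0.1, 1.1]
opening: 0.431
```

```bash
python3 - <<'E'
from h import *
im,d,s=grab('wrist','w20')
im,d,s=grab('scene','s20');cv2.imwrite('pics/s20c.png',cv2.resize(im[80:240,130:330],None,fx=4,fy=4)[:,:,::-1])
E
```

```text
(no output)
```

View pics/w20.png

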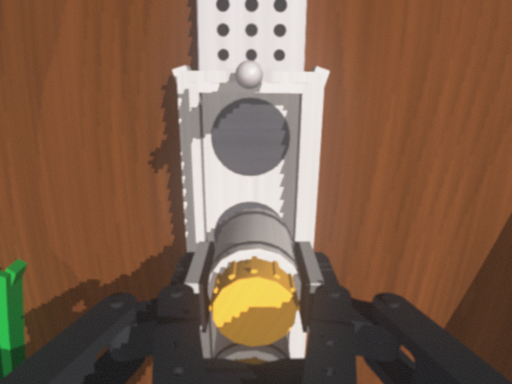

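View pics/s20c.png

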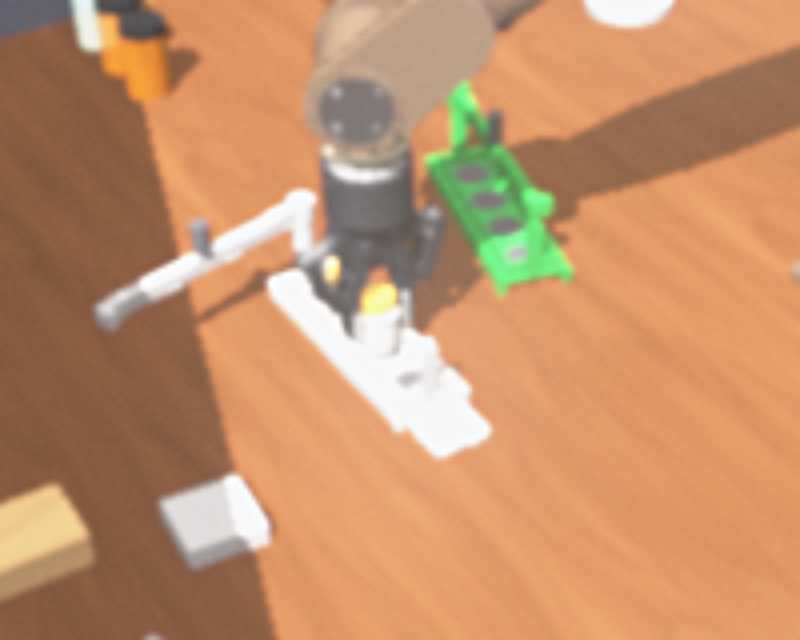

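Pot 2 is in the trough: it touched down and sits at column 255, centred between the lips (185–320). I'll release it and go to the third pot.

>>> jog_arm(
  moves=[
    [70,0,0,0,0],
    [70,0,0,0,0],
    [70,0,0,0,0],
    [70,0,0,0,0],
    [70,0,0,30,0],
    [70,0,0,65,0],
    [70,0,0,100,0],
    [70,0,40,120,0],
    [70,0,80,120,0],
    [70,0,120,120,0],
  ],
)

```text
t: 25.27
position: [0.4783, -0.0615, 0.1796]
ee_rot: [-1.572, -0.023, 0.015]
wrist_force: [1.0, 0.7, -0.9]
opening: 0.82
```

>>> jog_arm(
  moves=[
    [0,0,40,0,0],
    [0,0,80,0,0],
    [0,0,120,0,0],
    [0,0,160,0,0],
    [0,3,200,0,0],
    [0,6,240,-10,0],
    [0,9,280,-20,0],
    [0,9,310,-30,0],
    [0,9,330,-30,0],
    [0,9,330,-30,0],
  ],
)

```text
t: 26.1
position: [0.4851, 0.2713, 0.146]
ee_rot: [-1.57, -0.023, 0.026]
wrist_force: [-0.5, 0.3, -0.6]
opening: -0.003
```

```bash
python3 pots.py w21
```

```text
26.1 [0.48511664 0.27132511 0.14598427] [ 1.     0.031 -0.002]
[263. 115.] 2184 ztop 0.0683 centre 488.7 330.8 r 16.1
```

View pics/w21.png

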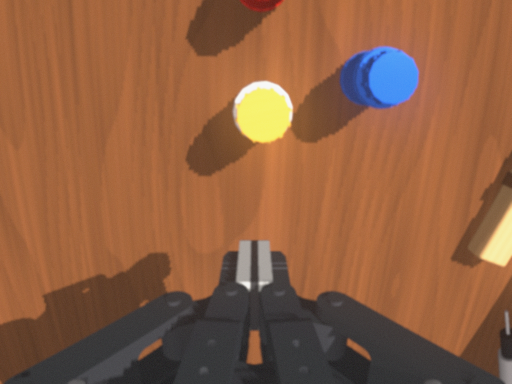

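>>> jog_arm(
  moves=[
    [0,3,35,0,0],
    [0,3,59,0,0],
    [0,3,59,-25,0],
    [0,3,59,-42,0],
    [0,3,59,-50,0],
    [0,3,59,-55,0],
    [0,3,59,-60,0],
    [0,3,59,-63,0],
    [0,3,59,-65,0],
    [0,3,59,-65,0],
  ],
)

```text
t: 26.98
position: [0.4901, 0.3271, 0.0832]
ee_rot: [-1.57, -0.022, 0.019]
wrist_force: [0.2, -0.9, 0.1]
opening: 0.003
```

>>> jog_arm(
  moves=[
    [0,0,0,10,0],
    [0,0,0,40,0],
    [58,0,0,60,0],
    [58,0,0,60,0],
    [58,0,0,60,0],
    [58,0,0,60,0],
  ],
)

```text
t: 27.48
position: [0.4888, 0.327, 0.1419]
ee_rot: [-1.571, -0.021, 0.021]
wrist_force: [-0.3, -0.1, -0.0]
opening: 0.568
```

```bash
python3 pots.py w22
```

```text
27.4833 [0.48878309 0.3270381  0.1418621 ] [ 1.     0.027 -0.   ]
[253. 200.] 1914 ztop 0.0599 centre 488.5 331.6 r 16.3
```

View pics/w22.png

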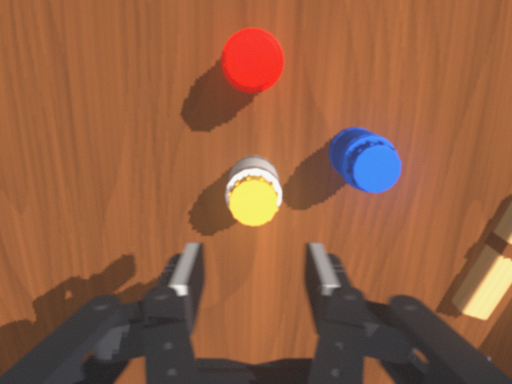

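>>> jog_arm(
  moves=[
    [58,0,4,-30,0],
    [58,0,4,-60,0],
    [58,0,4,-85,0],
    [58,0,4,-99,0],
    [58,0,4,-103,0],
    [30,0,4,-103,0],
    [30,0,4,-103,0],
    [30,0,4,-103,0],
    [30,0,4,-103,0],
    [30,0,4,-103,0],
  ],
)

```text
t: 28.37
position: [0.4898, 0.3315, 0.0402]
ee_rot: [-1.57, -0.023, 0.02]
wrist_force: [-0.3, -0.1, -1.3]
opening: 0.431
```

>>> jog_arm(
  moves=[
    [30,0,0,25,0],
    [30,0,0,60,0],
    [30,0,0,95,0],
    [30,0,-35,110,0],
    [30,0,-75,110,0],
    [30,0,-115,110,0],
    [30,0,-155,110,0],
    [30,-5,-195,110,0],
    [30,-10,-235,110,0],
    [30,-13,-275,110,0],
  ],
)

```text
t: 29.2
position: [0.4755, 0.0546, 0.1497]
ee_rot: [-1.571, -0.023, 0.021]
wrist_force: [0.1, 0.0, -1.1]
opening: 0.432
```

>>> jog_arm(
  moves=[
    [30,0,-40,0,0],
    [30,0,-80,0,0],
    [30,0,-120,0,0],
    [30,0,-150,0,0],
    [30,0,-175,0,0],
    [30,0,-188,0,0],
    [30,0,-188,0,0],
    [30,0,-188,0,0],
  ],
)

```text
t: 29.87
position: [0.4761, -0.1318, 0.1492]
ee_rot: [-1.57, -0.02, 0.02]
wrist_force: [0.1, 0.4, -2.1]
opening: 0.435
```

```bash
python3 - <<'E'
from h import *
im,d,s=grab('wrist','w23'); print(s['t'],s['position'],s['opening'],s['wrist_force'],Ro.from_rotvec(s['ee_rot']).as_matrix()[:,0].round(4))
E
```

```text
29.8667 [ 0.47606557 -0.13177113  0.14920493] 0.4350774660361114 [ 0.11336562  0.35213585 -2.05480774] [9.997e-01 2.570e-02 2.000e-04]
```

View pics/w23.png

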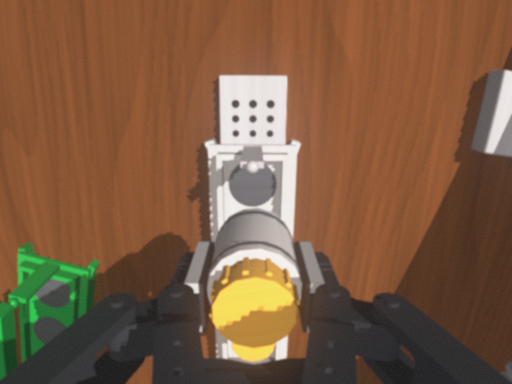

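>>> jog_arm(
  moves=[
    [30,-0.3,-2,-15,0],
    [30,-0.3,-2,-40,0],
    [30,-0.3,-2,-60,0],
    [30,-0.3,-2,-75,0],
    [30,-0.3,-2,-82,0],
    [30,-0.3,-2,-86,0],
    [30,-0.3,-2,-89,0],
    [30,-0.3,-2,-90,0],
    [30,-0.3,-2,-90,0],
  ],
)

```text
t: 30.67
position: [0.4764, -0.1338, 0.0597]
ee_rot: [-1.571, -0.023, 0.021]
wrist_force: [0.0, -0.2, -2.3]
opening: 0.432
```

>>> jog_arm(
  moves=[
    [30,0,0,-1,0],
    [30,0,0,-2,0],
    [30,0,0,-3,0],
    [30,0,0,-3,0],
  ],
)

```text
t: 31.0
position: [0.4762, -0.1341, 0.0564]
ee_rot: [-1.571, -0.022, 0.02]
wrist_force: [0.1, -0.2, -1.4]
opening: 0.435
```

```bash
python3 - <<'E'
from h import *
im,d,s=grab('wrist','w24')
im,d,s=grab('scene','s24');cv2.imwrite('pics/s24c.png',cv2.resize(im[80:240,130:330],None,fx=4,fy=4)[:,:,::-1])
E
```

```text
(no output)
```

View pics/w24.png

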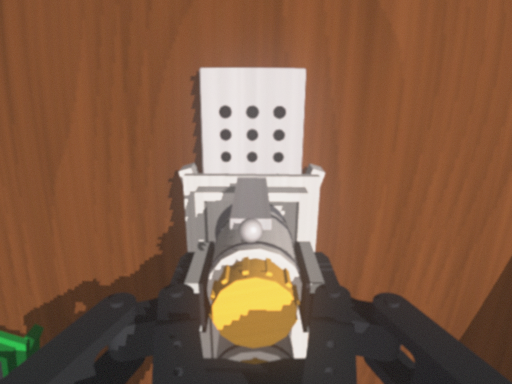

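View pics/s24c.png

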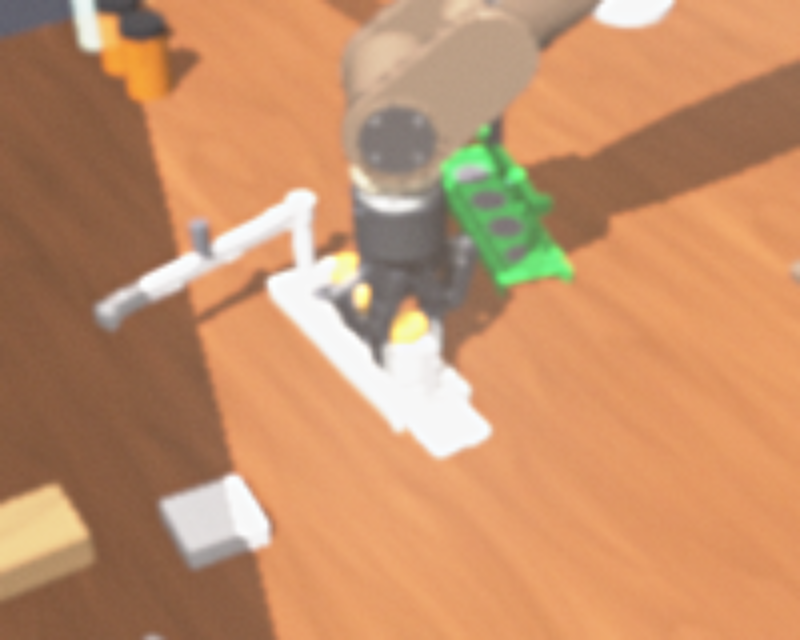

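>>> jog_arm(
  moves=[
    [30,0,0,-1,0],
    [30,0,0,-1.5,0],
    [70,0,0,-1.5,0],
    [70,0,0,-1.5,0],
    [70,0,0,-1,0],
    [70,0,0,0,0],
    [70,0,0,30,0],
    [70,0,0,65,0],
    [70,0,0,100,0],
    [70,0,20,120,0],
  ],
)

```text
t: 31.93
position: [0.4777, -0.1163, 0.1804]
ee_rot: [-1.575, -0.024, 0.015]
wrist_force: [1.2, -1.1, -0.0]
opening: 0.823
```

>>> jog_arm(
  moves=[
    [70,0,0,40,0],
    [70,0,-10,70,0],
    [70,0,-10,70,0],
    [70,0,-10,70,0],
    [70,0,-10,70,0],
  ],
)

```text
t: 32.35
position: [0.4754, -0.1236, 0.2452]
ee_rot: [-1.57, -0.02, 0.022]
wrist_force: [-0.6, 1.1, -0.7]
opening: 0.821
```

```bash
python3 pots.py w25; python3 - <<'E'
from h import *
im,d,s=grab('scene','s25');cv2.imwrite('pics/s25c.png',cv2.resize(im[80:240,130:330],None,fx=4,fy=4)[:,:,::-1])
grab('top','t25')
E
```

```text
32.35 [ 0.47535495 -0.1236353   0.24517581] [ 1.     0.027 -0.001]
[254. 183.] 975 ztop 0.0768 centre 476.8 -133.6 r 16.0
[255. 233.] 903 ztop 0.0768 centre 478.2 -182.3 r 15.9
[253. 277.] 815 ztop 0.0768 centre 478.2 -231.5 r 15.8
```

View pics/w25.png

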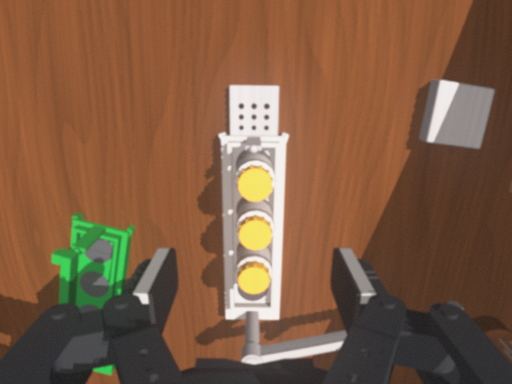

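View pics/s25c.png

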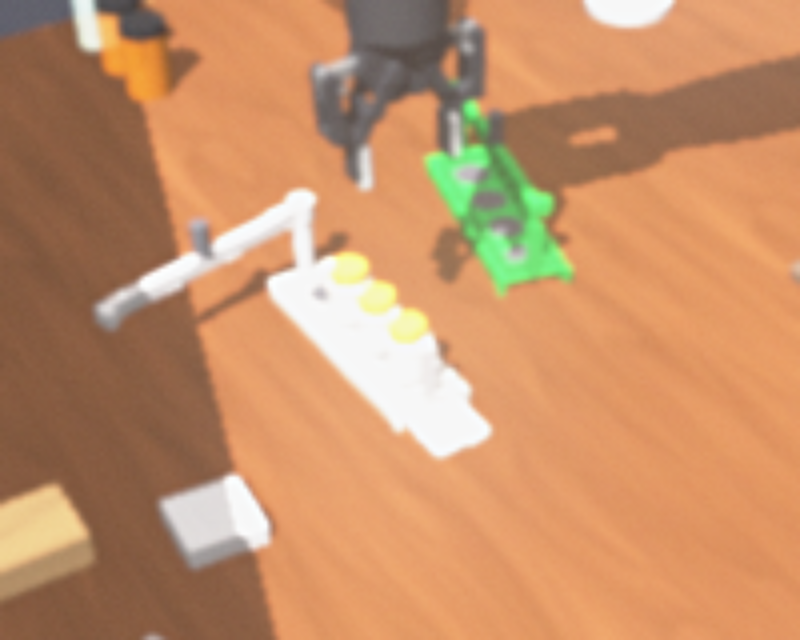

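```bash
python3 - <<'E'
from h import *
im,d,s=ld('top'); cv2.imwrite('pics/t25c.png',cv2.resize(im[130:230,290:410],None,fx=6,fy=6)[:,:,::-1])
P=cloud('top',d)
m=(P[...,2]>.112)&(P[...,2]<.14)&(P[...,0]>.53)&(P[...,0]<.66)&(P[...,1]<-.25)&(P[...,1]>-.33)
print('knob',m.sum(),np.median(P[m],0),np.argwhere(m).mean(0)[::-1])
m=(P[...,2]>.072)&(P[...,2]<.107)&(P[...,0]>.5)&(P[...,0]<.72)&(P[...,1]<-.2)&(P[...,1]>-.34)
q=P[m]; f=np.polyfit(q[:,0],q[:,1],1); print('bar',m.sum(),f,q[:,0].max(),np.median(q[:,2]), 'ang from y',np.arctan2(1,f[0]))
E
```

```text
knob 26 [ 0.58326294 -0.28632014  0.12487488] [378.5 177. ]
bar 291 [ 0.25008187 -0.43167279] 0.6909275039644787 0.09357690131116536 ang from y 1.3257406155723657
```

View pics/t25c.png

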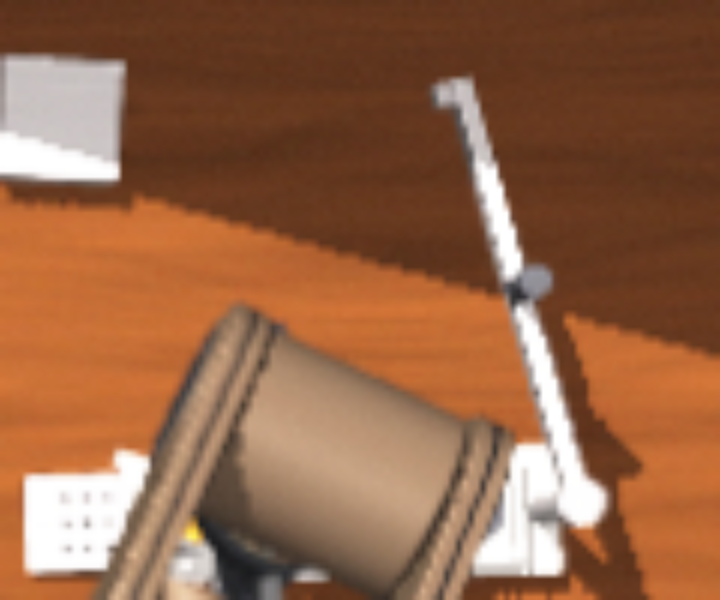

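View pics/t25.png

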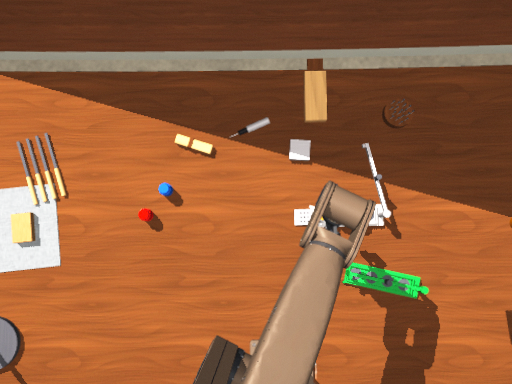

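>>> jog_arm(
  moves=[
    [0,20,-40,0,0],
    [0,45,-80,0,0],
    [0,65,-120,0,0],
    [0,65,-160,0,0],
    [0,65,-200,0,0],
    [0,65,-220,0,0],
    [0,65,-220,0,0],
    [0,65,-220,0,0],
    [0,65,-220,0,0],
  ],
)

```text
t: 33.25
position: [0.5404, -0.3429, 0.2443]
ee_rot: [-1.568, -0.02, 0.023]
wrist_force: [-0.4, 0.9, -0.7]
opening: 0.002
```

```bash
python3 - <<'E'
from h import *
im,d,s=grab('wrist','w26'); print(s['t'],s['position'],s['joint_positions'].round(2))
P=cloud('wrist',d,s)
m=(P[...,2]>.112)&(P[...,2]<.14)&(P[...,0]>.53)&(P[...,0]<.66)&(P[...,1]<-.25)&(P[...,1]>-.33)
if m.sum(): print('knob',m.sum(),cv2.minEnclosingCircle(P[m][:,:2].astype(np.float32)*1000),np.median(P[m],0),np.argwhere(m).mean(0)[::-1])
m=(P[...,2]>.085)&(P[...,2]<.107)&(P[...,0]>.5)&(P[...,0]<.72)&(P[...,1]<-.2)&(P[...,1]>-.34)
q=P[m]; f=np.polyfit(q[:,0],q[:,1],1); print('bar',m.sum(),f,q[:,0].max(),np.median(q[:,2]), 'ang from y',np.arctan2(1,f[0]))
E
```

```text
33.25 [ 0.54037998 -0.34288236  0.24433636] [-0.72  0.22  1.68  0.    1.25 -0.75]
knob 510 ((585.3731079101562, -290.60894775390625), 8.291350364685059) [ 0.58443922 -0.2899812   0.12653148] [319.14117647 121.04117647]
bar 3449 [ 0.2589119  -0.44067401] 0.6925474157225366 0.09635551532933673 ang from y 1.317447739598665
```

View pics/w26.png

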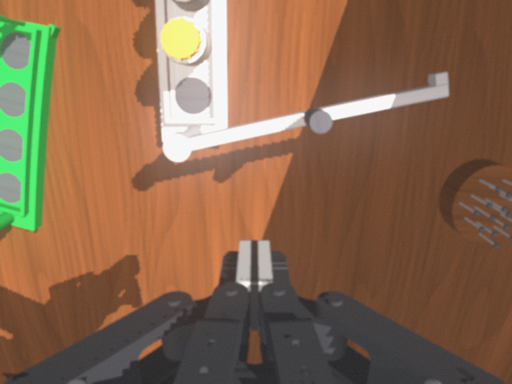

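>>> jog_arm(
  moves=[
    [55,10,10,0,-0.12],
    [55,20,20,0,-0.24],
    [55,30,30,0,-0.36],
    [55,45,52,0,-0.48],
    [55,45,52,0,-0.6],
    [55,45,52,0,-0.72],
    [55,45,52,0,-0.84],
    [55,45,52,0,-0.96],
    [55,45,52,0,-1.08],
    [55,45,52,0,-1.2],
  ],
)

```text
t: 34.13
position: [0.5859, -0.2896, 0.246]
ee_rot: [-1.37, 0.914, -0.914]
wrist_force: [0.3, 0.3, -0.1]
opening: 0.646
```

>>> jog_arm(
  moves=[
    [55,0,0,0,-0.12],
    [55,0,0,-20,-0.14],
    [55,0,0,-40,-0.14],
    [55,0,0,-55,-0.14],
    [55,0,0,-60,-0.14],
    [55,0,0,-60,-0.14],
    [55,0,0,-60,-0.14],
  ],
)

```text
t: 34.72
position: [0.5861, -0.2909, 0.1865]
ee_rot: [-1.321, 1.016, -1.017]
wrist_force: [0.2, 0.1, 0.1]
opening: 0.643
```

```bash
python3 - <<'E'
from h import *
im,d,s=grab('wrist','w27'); print(s['t'],s['position'],s['joint_positions'].round(2),s['opening'],Ro.from_rotvec(s['ee_rot']).as_matrix()[:,0].round(3))
P=cloud('wrist',d,s)
m=(P[...,2]>.118)&(P[...,2]<.135)&(P[...,0]>.56)&(P[...,0]<.62)&(P[...,1]<-.26)&(P[...,1]>-.32)
if m.sum(): print('knob',m.sum(),cv2.minEnclosingCircle(P[m][:,:2].astype(np.float32)*1000),np.median(P[m],0),np.argwhere(m).mean(0)[::-1])
E
```

```text
34.7167 [ 0.58610153 -0.29092693  0.18654815] [-0.62  0.3   1.69  0.    1.15  0.7 ] 0.6434058407082638 [ 0.256 -0.967  0.   ]
knob 670 ((585.672607421875, -290.4677429199219), 8.286216735839844) [ 0.58695742 -0.29010281  0.12652031] [250.18059701 224.17313433]
```

View pics/w27.png

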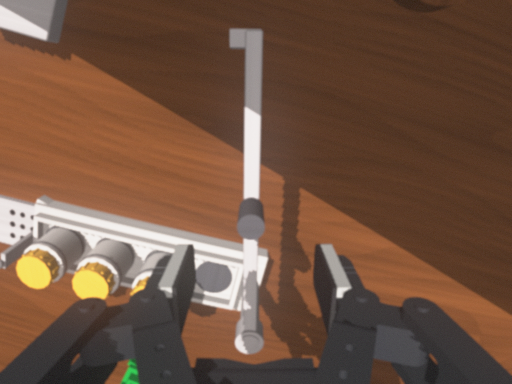

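>>> jog_arm(
  moves=[
    [55,0,0,-20,0],
    [55,0,0,-40,0],
    [55,0,0,-52,0],
    [55,0,0,-57,0],
    [27,0,0,-57,0],
    [27,0,0,-57,0],
    [27,0,0,-57,0],
    [27,0,0,-57,0],
  ],
)

```text
t: 35.43
position: [0.5866, -0.2924, 0.1307]
ee_rot: [-1.32, 1.015, -1.019]
wrist_force: [0.8, 0.1, 0.2]
opening: 0.312
```

```bash
python3 - <<'E'
from h import *
im,d,s=grab('wrist','w28'); print(s['t'],s['position'],s['opening'],s['wrist_force'])
h=np.array([.480,-.3175])
for p in (1.321,1.2,1.1,1,.9,.8,.7,.6,.5,.4,.3,.2,.15,.1,.05,0,-.025): print(p,((h+.110*np.array([np.sin(p),np.cos(p)])-s['position'][:2])*1000).round(1), round(1.321-p,3))
E
```

```text
35.4333 [ 0.58661034 -0.29236415  0.13066457] 0.3118424426300088 [0.80974529 0.05796046 0.22949911]
1.321 [-0.   2.1] 0.0
1.2 [-4.1 14.7] 0.121
1.1 [-8.6 24.8] 0.221
1 [-14.   34.3] 0.321
0.9 [-20.4  43.2] 0.421
0.8 [-27.7  51.5] 0.521
0.7 [-35.7  59. ] 0.621
0.6 [-44.5  65.7] 0.721
0.5 [-53.9  71.4] 0.821
0.4 [-63.8  76.2] 0.921
0.3 [-74.1  80. ] 1.021
0.2 [-84.8  82.7] 1.121
0.15 [-90.2  83.6] 1.171
0.1 [-95.6  84.3] 1.221
0.05 [-101.1   84.7] 1.271
0 [-106.6   84.9] 1.321
-0.025 [-109.4   84.8] 1.346
```

View pics/w28.png

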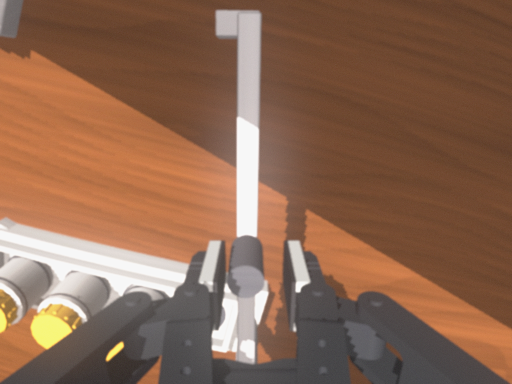

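>>> jog_arm(
  moves=[
    [27,-4,13,0,0.1],
    [27,-8,23,0,0.2],
    [27,-13,33,0,0.3],
    [27,-19,42,0,0.4],
    [27,-26,50,0,0.5],
    [27,-34,58,0,0.6],
    [27,-43,65,0,0.7],
    [27,-52,71,0,0.8],
    [27,-52,71,0,0.8],
  ],
)

```text
t: 36.23
position: [0.5331, -0.2199, 0.1296]
ee_rot: [-1.533, 0.4, -0.4]
wrist_force: [0.4, -0.1, -0.4]
opening: 0.314
```

```bash
python3 - <<'E'
from h import *
im,d,s=grab('wrist','w29'); print(s['t'],s['position'],s['opening'],s['wrist_force'])
E
```

```text
36.2333 [ 0.53306382 -0.21991434  0.12955672] 0.3144891343814744 [ 0.35332139 -0.14090815 -0.42603636]
```

View pics/w29.png

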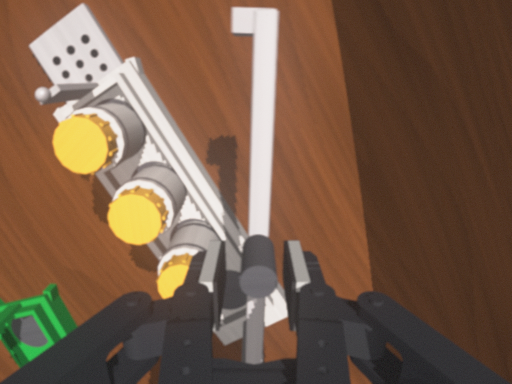

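>>> jog_arm(
  moves=[
    [27,-9,4,0,0.1],
    [27,-19,8,0,0.2],
    [27,-29,11,0,0.3],
    [27,-36,12,0,0.37],
    [27,-40,12.5,0,0.4],
    [27,-40,12.5,0,0.42],
    [27,-40,12.5,0,0.42],
  ],
)

```text
t: 36.87
position: [0.4943, -0.2089, 0.1295]
ee_rot: [-1.57, 0.074, -0.075]
wrist_force: [0.4, -0.9, 0.1]
opening: 0.315
```

```bash
python3 - <<'E'
from h import *
im,d,s=grab('wrist','w30'); print(s['t'],s['position'],s['opening'],s['wrist_force'])
E
```

```text
36.8667 [ 0.49434703 -0.2088602   0.12948564] 0.3148520437194875 [ 0.4061879  -0.92905929  0.13826883]
```

View pics/w30.png

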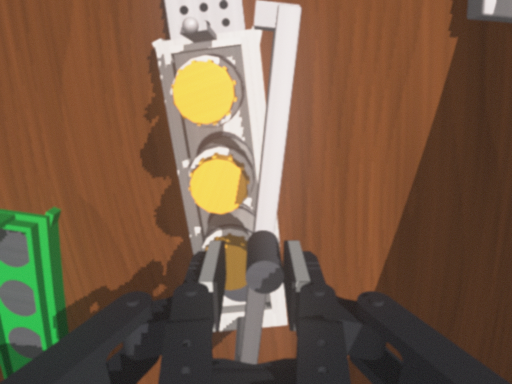

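>>> jog_arm(
  moves=[
    [27,-5,0.3,0,0.05],
    [27,-9,0.5,0,0.1],
    [27,-13,0.5,0,0.1],
    [27,-16,0.5,0,0.1],
    [27,-19,0.5,0,0.1],
    [27,-21,0.5,0,0.1],
  ],
)

```text
t: 37.42
position: [0.4748, -0.2078, 0.1293]
ee_rot: [-1.571, -0.009, -0.003]
wrist_force: [6.8, 0.9, -4.1]
opening: 0.316
```

>>> jog_arm(
  moves=[
    [27,-1.5,0,0,0],
    [27,-3,0,0,0],
    [27,-3,0,0,0],
  ],
)

```text
t: 37.67
position: [0.4703, -0.2078, 0.1291]
ee_rot: [-1.571, -0.006, 0.003]
wrist_force: [4.4, 1.6, -1.9]
opening: 0.313
```

>>> jog_arm(
  moves=[
    [27,-1.5,0,0,0],
    [27,-3,0,0,0],
    [27,-3,0,0,0],
  ],
)

```text
t: 37.92
position: [0.4698, -0.2078, 0.1292]
ee_rot: [-1.572, -0.012, -0.005]
wrist_force: [14.0, 1.7, -7.5]
opening: 0.316
```

```bash
python3 - <<'E'
from h import *
im,d,s=grab('wrist','w31'); print(s['t'],s['position'],s['opening'],s['wrist_force'])
E
```

```text
37.9167 [ 0.46982531 -0.20779158  0.12921948] 0.3158079395962497 [14.02111254  1.66446296 -7.52930437]
```

View pics/w31.png

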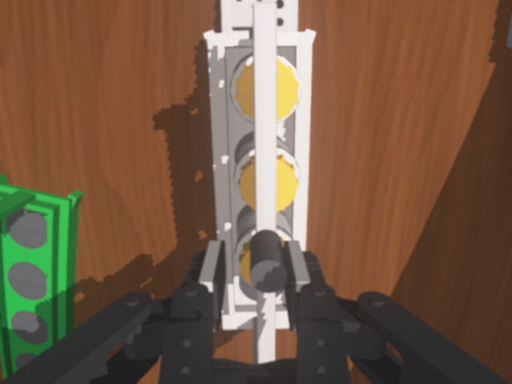

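The keeper is against its hard stop (14 N, 0.5 mm of travel). I'll back off to the centre, open and lift.

>>> jog_arm(
  moves=[
    [27,6,0,0,0],
    [27,9,0,0,0],
    [60,10,0,0,0],
    [60,10,0,0,0],
    [60,10,0,0,0],
    [60,10,0,30,0],
    [60,10,0,70,0],
    [60,10,0,110,0],
    [60,10,30,120,0],
    [60,10,60,120,0],
  ],
)

```text
t: 38.8
position: [0.4786, -0.1495, 0.2546]
ee_rot: [-1.576, -0.009, -0.004]
wrist_force: [0.6, -0.4, 0.2]
opening: 0.703
```

>>> jog_arm(
  moves=[
    [60,0,10,10,0],
    [60,0,20,10,0],
    [60,0,20,10,0],
    [60,0,20,10,0],
    [60,0,20,10,0],
  ],
)

```text
t: 39.22
position: [0.4766, -0.1284, 0.2582]
ee_rot: [-1.571, -0.004, 0.006]
wrist_force: [0.5, -0.5, 0.6]
opening: 0.701
```

```bash
python3 - <<'E'
from h import *
im,d,s=grab('wrist','w32'); print(s['t'],s['position'],s['opening'],s['wrist_force'])
P=cloud('wrist',d,s)
m=(P[...,2]>.087)&(P[...,2]<.105)&(abs(P[...,0]-.477)<.04)&(P[...,1]<-.09)&(P[...,1]>-.31)
q=P[m]; f=np.polyfit(q[:,1],q[:,0],1); print('bar slope',f,m.sum(),q[:,1].max())
m=(P[...,2]>.118)&(P[...,2]<.135)&(abs(P[...,0]-.477)<.04)&(P[...,1]<-.15)
print('knob',cv2.minEnclosingCircle(P[m][:,:2].astype(np.float32)*1000))
I=im.astype(int); y=(I[...,0]>130)&(I[...,1]>.72*I[...,0])&(I[...,2]<.6*I[...,0])
n,l,st,c=cv2.connectedComponentsWithStats(y.astype(np.uint8))
for i in range(1,n):
    if st[i,4]>100: print(c[i].round(),np.percentile(P[l==i][:,2],60).round(4))
for u in (246,250,254):
  k=[(v,*P[v,u].round(4)) for v in range(100,260,4) if .004<P[v,u,2]<.015 and P[v,u,1]>-.12]; print(u,k[:2],k[-1:])
im,d,s=grab('scene','s32');cv2.imwrite('pics/s32c.png',cv2.resize(im[80:240,130:330],None,fx=4,fy=4)[:,:,::-1])
grab('top','t32')
E
```

```text
39.2167 [ 0.47656696 -0.12841325  0.25818091] 0.700702872236339 [ 0.496042   -0.47194847  0.56478411]
bar slope [-0.03151365  0.46968031] 2083 -0.0967710503213346
knob ((476.4007568359375, -206.5009307861328), 7.953962802886963)
[263. 174.] 0.0767
[242. 175.] 0.0766
[264. 223.] 0.0766
[243. 224.] 0.0765
[265. 268.] 0.0767
246 [(100, np.float64(0.468), np.float64(-0.07), np.float64(0.0096)), (104, np.float64(0.468), np.float64(-0.0741), np.float64(0.0098))] [(128, np.float64(0.468), np.float64(-0.0994), np.float64(0.0101))]
250 [(100, np.float64(0.4722), np.float64(-0.0699), np.float64(0.0111)), (104, np.float64(0.4722), np.float64(-0.074), np.float64(0.011))] [(128, np.float64(0.4723), np.float64(-0.0995), np.float64(0.0089))]
254 [(100, np.float64(0.4764), np.float64(-0.0699), np.float64(0.0103)), (104, np.float64(0.4764), np.float64(-0.0741), np.float64(0.0094))] [(128, np.float64(0.4766), np.float64(-0.0994), np.float64(0.0096))]
```

View pics/w32.png

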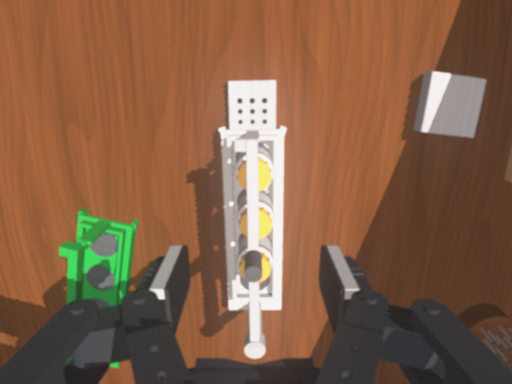

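View pics/s32c.png

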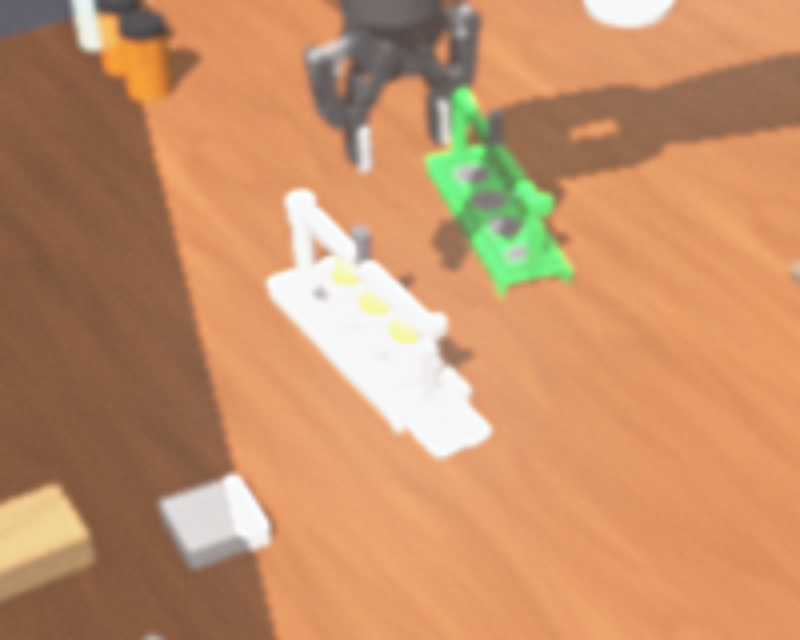

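View pics/t32.png

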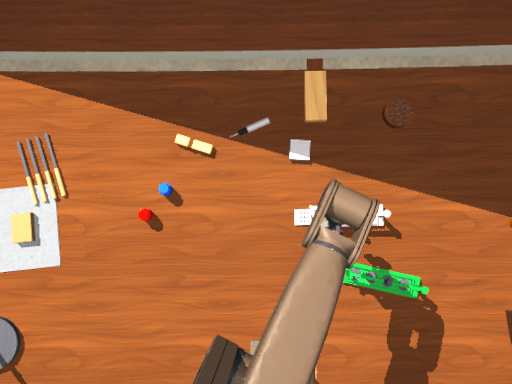

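```bash
python3 - <<'E'
from h import *
im,d,s=ld('wrist'); g=cv2.cvtColor(im,cv2.COLOR_RGB2GRAY).astype(float)
print(g[74:92,232:270].mean(1).round(0))
for r in (81,82,83): print(r,ray('wrist',[[252,r]],.008,s).round(4))
P=cloud('wrist',d,s); print(P[78:92,240].round(4).tolist())
E
```

```text
[120. 120. 121. 121. 122. 139. 187. 229. 240. 241. 241. 241. 241. 241.
 241. 241. 241. 241.]
81 [[ 0.4741 -0.0505  0.008 ]]
82 [[ 0.4742 -0.0515  0.008 ]]
83 [[ 0.4742 -0.0526  0.008 ]]
[[0.4614, -0.0475, 0.0012], [0.4614, -0.0485, 0.0014], [0.4614, -0.0496, 0.0022], [0.4617, -0.0506, 0.0101], [0.4617, -0.0516, 0.0105], [0.4617, -0.0526, 0.0094], [0.4617, -0.0536, 0.0109], [0.4617, -0.0546, 0.0109], [0.4617, -0.0557, 0.0093], [0.4617, -0.0567, 0.0098], [0.4617, -0.0577, 0.0104], [0.4616, -0.0587, 0.0083], [0.4617, -0.0597, 0.0099], [0.4616, -0.0608, 0.0092]]
```

```bash
python3 -c "
from plant import bot
print(bot.hand_in())"
```

```text
the job is handed in; nothing more can be done
None
```

The setting kit is put away and the job is handed in at about 39 s. Only three pots were in the scene. All three caps are home, the pots stand in the trough, the plate is in its slot and the keeper is shut.

- **Plate:** I slid it in flat and pushed it against the stop twice, the second time with about 40 N and no further give. Its rear end last measured about 156 mm along the rack against a nominal 155 mm. Before the second push it had read 1 to 3 mm long, so the remaining 1 mm is within camera error.
- **Pots:** I pressed each cap on the bench, then stood the pots on bays 2, 3 and 4. All three cap tops read 76.8 mm (about 75 mm expected, with the wrist camera reading roughly 2 mm high), so the caps are home. The wrist force showed only 0.1 N at the end of the third press, but its measured height matched the other two.
- **Keeper:** I closed it last, past the catch to a hard stop at 14 N. After I let go and moved clear, its angle measured about 0 (−0.006 rad).

I did not touch the other tools, the blue and red pots or the green rack.

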